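Put the seasonings in their stands

TASK

Put the seasonings that stand on the front part of the worktop away in their two stands: the salt shaker in the narrow cup and the wooden pepper mill in the wide cup of the figure-of-eight wooden stand, and the two black-lidded spice jars in the white rectangular block, one in each well, either way round. Set each down gently, not dropped, standing upright on the bottom of its well, and leave the short tin, the honey jar and the white mug where they are.

Things in the scene. Friction and masses are not known exactly. Their poses are not given: they have to be found in the camera images.
- salt_shaker: Small clear salt shaker, white salt inside and a grey domed top with holes; 44 mm in diameter (about 37 mm at 58 mm height), 90 mm tall, 0.1 kg. Origin: centre of the underside, z up along its axis; stands upright on the worktop at the start. Round, so its yaw does not matter.
- pepper_mill: Turned dark wooden pepper mill with a round head and small knob; 58 mm in diameter at the foot and 170 mm tall. The head (height 123 to 159 mm) is about 48 mm in diameter, does not turn; held there it swings unless gripped firmly (70 N) and moved smoothly. 0.18 kg. Origin: centre of the underside, z up along its axis; stands upright on the worktop at the start. Round, so its yaw does not matter.
- jar_1: Slim straight spice jar with a green label and a flat black lid; 40 mm in diameter, 105 mm tall; one of two alike, either may go in either well. Origin: centre of the underside, z up along its axis; stands upright on the worktop at the start. Round, so its yaw does not matter.
- jar_2: Slim straight spice jar with a green label and a flat black lid; 40 mm in diameter, 105 mm tall; one of two alike, either may go in either well. Origin: centre of the underside, z up along its axis; stands upright on the worktop at the start. Round, so its yaw does not matter.
- eight_stand: Light wooden stand like a figure of eight: two round open cups on a short bridge, 173 mm long, 93 mm wide, 25 mm high; fixed, at any yaw. Origin: at worktop level, midway between the two cup axes; its y axis runs along its length. Narrow cup (60 mm inside) centred at y = +45 mm, wide cup (80 mm inside) at y = -45 mm; both cup floors at z = 8 mm, rims at z = 25 mm.
- block_stand: White rectangular block with square corners and two equal round wells, 84 x 168 mm and 25 mm high; fixed, at any yaw. Origin: at worktop level, midway between the two well axes; its y axis runs along its length. Wells 62 mm across, centred at y = +42 mm and y = -42 mm; well floors at z = 8 mm, rims at z = 25 mm.
- short_tin: Short food tin, 76 mm in diameter, 58 mm tall; not to be moved. Origin: centre of its underside, z up.
- honey_jar: Squat honey jar with a yellow lid, 71 mm in diameter, 101 mm tall; not to be moved. Origin: centre of its underside, z up.
- white_mug: White mug, dark inside, 80 mm in diameter, 101 mm tall, 120 mm long with its handle; not to be moved. Origin: underside, at the middle of the 120 mm, z up; the handle points to its -y.
Things that resemble listed ones, but are neither listed nor needed, are in the scene too. Several things look just like the pepper_mill: the one meant starts nearest to the robot's base. Leave any pink look-alike of the jar_2 alone.

How it is judged (in metres and radians):
At the end, for the whole second after the job is handed in: Each in its own well (one jar per block well): within 14 mm of the well's axis along each stand axis, foot within 5 mm of the well floor, within 0.12 rad of upright, at rest, released; tin, honey jar and mug within 30 mm of their places, within 0.3 rad of upright (horizontal distance between jar_1 and jar_2 above 0.05 m and x of salt_shaker in the frame of eight_stand between -0.014 and 0.014 m and y of salt_shaker in the frame of eight_stand between 0.031 and 0.059 m and z of salt_shaker in the frame of eight_stand between 0.003 and 0.013 m and angle between each of salt_shaker, pepper_mill, jar_1, jar_2's own z axis and vertical below 0.12 rad and linear speed of each of salt_shaker, pepper_mill, jar_1, jar_2 below 0.02 m/s and angular speed of each of salt_shaker, pepper_mill, jar_1, jar_2 below 0.2 rad/s and contact force between the fingers and salt_shaker below 0.1 N and x of pepper_mill in the frame of eight_stand between -0.014 and 0.014 m and y of pepper_mill in the frame of eight_stand between -0.059 and -0.031 m and z of pepper_mill in the frame of eight_stand between 0.003 and 0.013 m and contact force between the fingers and pepper_mill below 0.1 N and x of jar_1 in the frame of block_stand between -0.014 and 0.014 m and (y of jar_1 in the frame of block_stand between 0.028 and 0.056 m or y of jar_1 in the frame of block_stand between -0.056 and -0.028 m) and z of jar_1 in the frame of block_stand between 0.003 and 0.013 m and contact force between the fingers and jar_1 below 0.1 N and x of jar_2 in the frame of block_stand between -0.014 and 0.014 m and (y of jar_2 in the frame of block_stand between 0.028 and 0.056 m or y of jar_2 in the frame of block_stand between -0.056 and -0.028 m) and z of jar_2 in the frame of block_stand between 0.003 and 0.013 m and contact force between the fingers and jar_2 below 0.1 N and not (distance of short_tin from where it was at the start of the episode above 0.03 m) and not (angle between short_tin's own z axis and vertical above 0.3 rad) and not (distance of honey_jar from where it was at the start of the episode above 0.03 m) and not (angle between honey_jar's own z axis and vertical above 0.3 rad) and not (distance of white_mug from where it was at the start of the episode above 0.03 m) and not (angle between white_mug's own z axis and vertical above 0.3 rad)); the robot touches nothing.
It fails at once if the short tin, the honey jar or the mug is moved by more than 30 mm or tipped (distance of any of short_tin, honey_jar, white_mug from where it was at the start of the episode above 0.03 m or angle between any of short_tin, honey_jar, white_mug's own z axis and vertical above 0.3 rad).
It fails at once if a container is dropped or knocked over (moves faster than 0.8 m/s while no finger touches it, a fall of about 30 mm) ((linear speed of salt_shaker above 0.8 m/s and contact force between the fingers and salt_shaker below 0.05 N) or (linear speed of pepper_mill above 0.8 m/s and contact force between the fingers and pepper_mill below 0.05 N) or (linear speed of jar_1 above 0.8 m/s and contact force between the fingers and jar_1 below 0.05 N) or (linear speed of jar_2 above 0.8 m/s and contact force between the fingers and jar_2 below 0.05 N)).
It also fails if it takes over 128 s, if anything falls off the work surface, if the arm or the gripper's body presses on something with over 40 N, if the wrist force passes 120 N, or if a joint passes its speed limit or range.

ROBOT

A 6-joint arm with a two-finger parallel gripper is mounted at the origin on a cart in front of the work surface, level with it; the furniture and walls round the work are solid. World frame = base frame: x ahead of the robot, y to its left, z up, the work surface at z = 0. Lengths are in mm, angles in rad, forces in N, time in s.
With the tool pointing down it reaches from about 275 to 1000 mm from the base axis. Payload 8.4 kg.
Tool frame: the origin (TCP) lies between the finger pads; the fingertips stand r.nose_length ahead of it and the grasp point (between the pads) lies 8 mm behind it (r.nose_length is the distance from the TCP to the fingertips, in mm); y points along the fingers, x is the direction in which the jaws open and shut, and the axes are right-handed (so a half turn about y gives the same grasp; the last joint's range is limited). The gripper opens to 85 mm and grips with 20 to 120 N. Pads are 22 mm wide; open, the fingers measure 114 mm over their backs; the gripper's body (76 mm by 85 mm) begins 54 mm behind the grasp point. The pads swing forward as they close: fully open they stand 13 mm farther back than shut.
Start: joints at [-1.244, 0.353, 1.633, -0, 1.155, -0.002], TCP at [201.816, -591.522, 242.281] pointing down, gripper open.
Joint ranges: [-2.63, 2.63], [-0.92, 2.1], [0.06, 2.66], [-1.3, 4.44], [0, 2.69], [-3.02, 3.02]. Speed limits (rad/s): [2.22, 2.22, 2.79, 3.14, 3.14, 3.14].

INTERFACE

Orientations are given as [roll, pitch, yaw] about the fixed x, y, z axes, in that order (R = Rz(yaw) Ry(pitch) Rx(roll)).
In Python, from rig import r, cams, order gives the robot as it stands. The module is installed in compiled form; this text tells all that it offers.
- The arm moves only by the shell command python3 -m crank 'ROWS' [FORCE]. ROWS is JSON, a list of rows, each a list of 7 numbers: the turn, a rotation vector about the tool's x, y, z in degrees, then the shift along the tool's x, y, z in cm, then the opening, from -1 (shut) to 1 (fully open). A call has exactly 10 rows; each row shifts and turns the pose as measured when the row begins, along the tool's axes as they then stand; what a row does not reach is not made up. A row lasts 1/12 s, in which the tool goes at most 41.7 mm and 7.16 degrees, less where a joint would pass 70% of its speed; a pose out of reach is approached as far as the arm can. A call with a gripper value outside its range is refused whole. The fingers move at their own pace and stop on an object; FORCE is the grip in N (left out, the last holds). Time passes only in rows, so rows that do not move let the fingers close, or fill a call up. It gives the time, the measured TCP pose, the force and the opening at its end, in the units of the state.
- r.sense(): the state, without advancing time (a new reading comes with each control period).
- cams.grab_frame(name): name is "scene" or "top" or "wrist"; returns the picture (384x512x3 uint8, blue, green, red); there is no depth.
- cams.camera_info(name): a dict with "intrinsics" (3x3 intrinsics, pixels), "view" (4x4, takes a point from world to camera coordinates); the wrist camera has in their place "hand_eye" (4x4, takes a point from camera to tool coordinates, whose origin is the TCP and whose axes are the tool frame's). Camera axes: x right, y up, looking along -z (the intrinsics and any distortion apply to the point x, -y, -z); pixel columns grow to the right and rows downward; lengths in mm; the calibration is good to about 2 mm. The wrist camera is an equidistant fisheye: a pixel r from the principal point sees the ray r / f radians off the axis. A picture is of the moment at which its call begins: read the wrist's pose just before it. camera_info takes no time and is no camera call.
- order.sign_off(): hands the job in, once; it reports no verdict.
The state is a dict: "clock": time; "qpos": joint angles; "qvel": joint speeds; "joint_efforts": joint torques, N m; "eef_pos": TCP position; "tcp_rot": TCP orientation; "contact_force": force on the tool from outside, world axes, zero at the start; "wrist_torque": the same for the moment, N m; "opening": opening from 0.0 (shut) to 1.0 (fully open).
Only numpy, scipy, OpenCV 4.12 (cv2) and the standard library are available. Lean on these libraries where they do the work, as an engineer would, in place of code of your own. Each camera call takes 0.05 s, during which the arm holds its last target.

## Working session

There is one attempt and no reset: what is moved stays moved. The work goes in short steps, Python scripts to look and compute and a shell command to move; the robot and the scene stay as the last step left them, time stands still between calls to the robot, and variables do not carry over. Pictures are saved under pics/ and viewed, and the job is handed in when it is done.

```bash
mkdir -p pics; python3 - <<'E'
from rig import r,cams,order
import cv2,numpy as np
np.set_printoptions(precision=3,suppress=True)
print(r.sense(), r.nose_length)
for n in ["scene","top","wrist"]:
    i=cams.camera_info(n); print(n,i)
    cv2.imwrite(f"pics/{n}0.png",cams.grab_frame(n))
E
```

```text
{'clock': 0.0, 'qpos': array([-1.244,  0.354,  1.634,  0.   ,  1.155, -0.002]), 'qvel': array([ 0.001, -0.   , -0.001,  0.   , -0.001, -0.001]), 'joint_efforts': array([ -0.001, -60.526, -34.207,  -0.   ,   0.009,  -0.   ]), 'eef_pos': array([ 201.665, -591.056,  241.547]), 'tcp_rot': array([-1.571,  0.001, -1.242]), 'contact_force': array([-0.459,  0.106, -0.207]), 'wrist_torque': array([-0.017, -0.037, -0.001]), 'opening': 0.9982512614195503} 11.0
scene {'intrinsics': array([[464.027,   0.   , 261.18 ],
       [  0.   , 464.027, 188.211],
       [  0.   ,   0.   ,   1.   ]]), 'view': array([[   -0.742,    -0.67 ,    -0.017,   354.821],
       [    0.398,    -0.46 ,     0.794,  -255.046],
       [   -0.54 ,     0.583,     0.608, -1396.488],
       [    0.   ,     0.   ,     0.   ,     1.   ]])}
top {'intrinsics': array([[489.731,   0.   , 245.83 ],
       [  0.   , 489.731, 190.025],
       [  0.   ,   0.   ,   1.   ]]), 'view': array([[    0.206,    -0.978,     0.006,  -151.695],
       [    0.779,     0.168,     0.604,  -405.764],
       [   -0.592,    -0.12 ,     0.797, -1694.548],
       [    0.   ,     0.   ,     0.   ,     1.   ]])}
wrist {'intrinsics': array([[297.319,   0.   , 256.905],
       [  0.   , 297.319, 190.411],
       [  0.   ,   0.   ,   1.   ]]), 'hand_eye': array([[   1.   ,    0.   ,   -0.   ,    0.621],
       [  -0.   ,    0.281,   -0.96 , -131.682],
       [  -0.   ,    0.96 ,    0.281,   71.56 ],
       [   0.   ,    0.   ,    0.   ,    1.   ]])}
```

View pictures.

View pics/scene0.png

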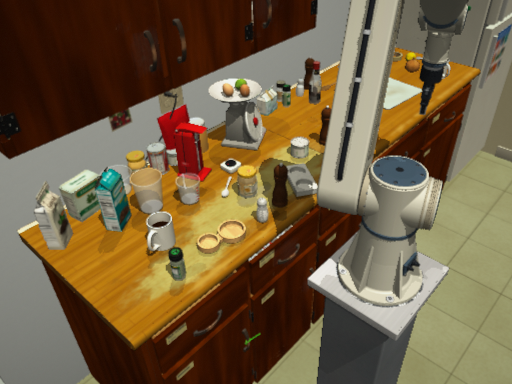

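View pics/top0.png

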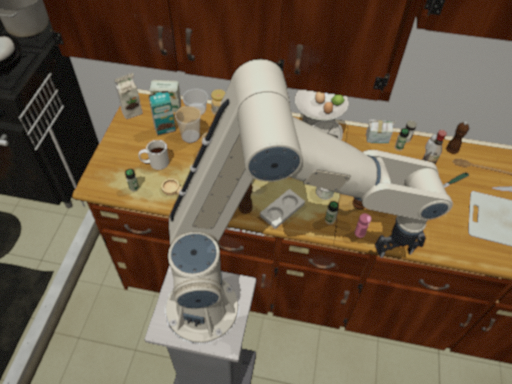

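View pics/wrist0.png

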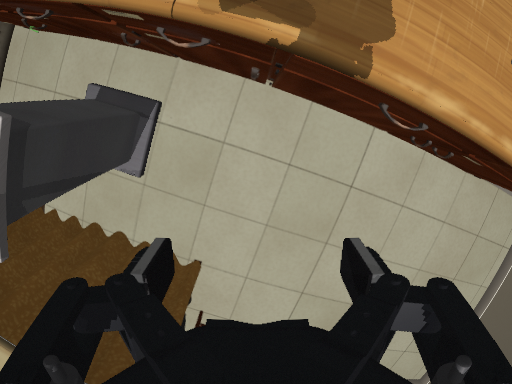

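```bash
cat > h.py <<'E'
from rig import r,cams,order
import cv2,numpy as np
from scipy.spatial.transform import Rotation as Ro
np.set_printoptions(precision=1,suppress=True)
def Rt():
    s=r.sense(); return Ro.from_euler('xyz',s['tcp_rot']).as_matrix(), s['eef_pos']
def ray(n,u,v,pose=None):
    i=cams.camera_info(n);K=i['intrinsics']
    x=(u-K[0,2])/K[0,0]; y=(v-K[1,2])/K[1,1]
    if n!='wrist':
        V=i['view'];R=V[:3,:3];o=-R.T@V[:3,3]
        d=R.T@np.array([x,-y,-1.]);return o,d/np.linalg.norm(d)
    th=np.hypot(x,y); s=np.sin(th)/th if th>1e-9 else 1
    d=np.array([x*s,-y*s,-np.cos(th)])
    H=i['hand_eye']; R,p=pose
    return p+R@H[:3,3], R@(H[:3,:3]@d)
def onz(n,u,v,z,pose=None):
    o,d=ray(n,u,v,pose); return o+d*(z-o[2])/d[2]
def proj(n,P,pose=None):
    i=cams.camera_info(n);K=i['intrinsics']; P=np.asarray(P,float)
    if n!='wrist':
        V=i['view'];c=V[:3,:3]@P+V[:3,3];x,y=c[0]/-c[2],-c[1]/-c[2]
    else:
        R,p=pose;H=i['hand_eye'];c=H[:3,:3].T@(R.T@(P-p)-H[:3,3])
        rr=np.hypot(c[0],c[1]);th=np.arctan2(rr,-c[2]);x,y=c[0]/rr*th,-c[1]/rr*th
    return np.array([K[0,0]*x+K[0,2],K[1,1]*y+K[1,2]])
def tri(*rays):
    A=0;b=0
    for o,d in rays:
        M=np.eye(3)-np.outer(d,d);A=A+M;b=b+M@o
    P=np.linalg.solve(A,b)
    return P,[np.linalg.norm((np.eye(3)-np.outer(d,d))@(P-o)) for o,d in rays]
def save(name,img,k=1):
    if k!=1: img=cv2.resize(img,None,fx=k,fy=k,interpolation=cv2.INTER_CUBIC)
    cv2.imwrite(f'pics/{name}.png',img)
E
python3 - <<'E'
from h import *
print('jarA lid',tri(ray('scene',176,250),ray('top',131,172)))
print('jarA foot',onz('scene',178,276,0),onz('top',132,190,0))
print('jarB foot',onz('top',331,222,0),'pink',onz('top',361,236,0))
print('block',onz('top',283,208,25),'scene',onz('scene',301,180,25))
print('eight',onz('top',171,186,25),onz('scene',208,243,25),onz('scene',232,232,25))
print('mill1',onz('scene',280,205,0),onz('top',247,213,0))
print('mill2',onz('scene',326,140,0),onz('top',357,208,0))
print('mill3',onz('scene',309,88,0),onz('top',455,150,0))
print('salt',onz('scene',262,220,0)); print('mug',onz('scene',160,245,0),'honey',onz('scene',247,195,0),'tin',onz('scene',300,155,0))
print('edge',onz('top',320,235,0),onz('top',100,203,0))
E
```

```text
jarA lid (array([445.2, 400.1, 104.7]), [np.float64(0.8209245834988272), np.float64(0.8209245834990309)])
jarA foot [447.7 408.3   0. ] [432.3 411.1   0. ]
jarB foot [ 447.1 -400.5    0. ] pink [ 407.2 -519.5    0. ]
block [ 455.9 -207.7   25. ] scene [ 448.7 -190.2   25. ]
eight [467.7 253.2  25. ] [463.5 267.9  25. ] [442.1 181.4  25. ]
mill1 [432.6 -50.1   0. ] [419.8 -71.3   0. ]
mill2 [ 567.4 -516.6    0. ] [ 535.8 -495.1    0. ]
mill3 [ 936.1 -878.5    0. ] [ 938.5 -892.9    0. ]
salt [427.   52.3   0. ]
mug [595.2 360.9   0. ] honey [561.7 -14.7   0. ] tin [ 579.6 -351.4    0. ]
edge [ 378.7 -365.4    0. ] [343.4 513.6   0. ]
```

```bash
python3 -m crank '[[0,-7,0,0,-1,0,1],[0,-7,0,0,-1,0,1],[0,-7,0,0,-1,0,1],[0,-7,0,0,-1,0,1],[0,-7,0,0,-1,0,1],[0,-7,0,0,-1,0,1],[0,-7,0,0,-1,0,1],[0,-7,0,0,-1,0,1],[0,-7,0,0,-1,0,1],[0,-7,0,0,-1,0,1]]'
```

```text
clock: 0.98
eef_pos: [200.7, -588.2, 339.5]
tcp_rot: [-1.558, 0.004, 0.007]
contact_force: [-0.1, -0.2, 0.1]
opening: 1.0
```

```bash
python3 -m crank '[[0,0,0,2.2,0,2.6,1],[0,0,0,2.2,0,2.6,1],[0,0,0,2.2,0,2.6,1],[0,0,0,2.2,0,2.6,1],[0,0,0,2.2,0,2.6,1],[0,0,0,2.2,0,2.6,1],[0,0,0,2.2,0,2.6,1],[0,0,0,2.2,0,2.6,1],[0,0,0,2.2,0,2.6,1],[0,0,0,2.2,0,2.6,1]]'
python3 - <<'E'
from h import *
p=Rt();np.savez('w1.npz',R=p[0],p=p[1]);save('w1',cams.grab_frame('wrist'),1.5);save('t1',cams.grab_frame('top'),1.5);save('s1',cams.grab_frame('scene'),1.5);print(p[1],r.sense()['qpos'])
E
```

```text
clock: 1.82
eef_pos: [420.2, -318.7, 341.3]
tcp_rot: [-1.561, 0.005, 0.009]
contact_force: [1.2, -0.3, -0.6]
opening: 1.0
[ 420.2 -318.7  341.3] [-0.7  0.1  1.7  0.   1.3 -0.7]
```

View pics/w1.png

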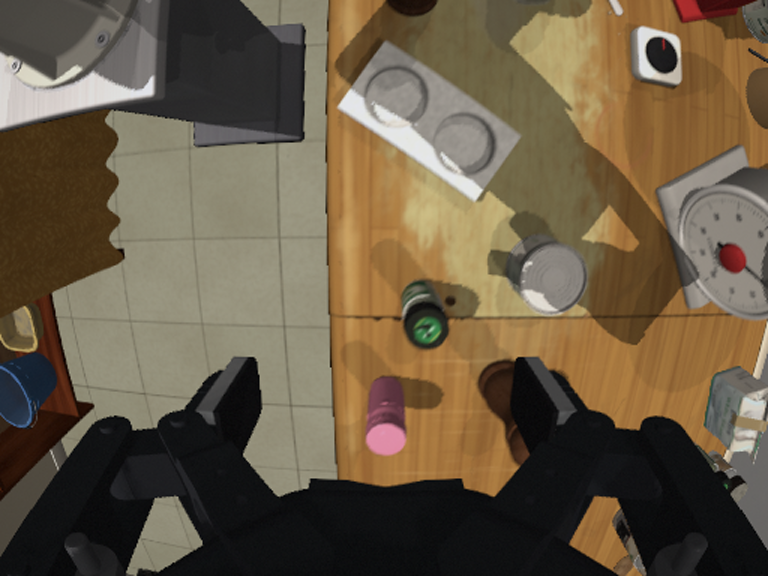

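View pics/t1.png

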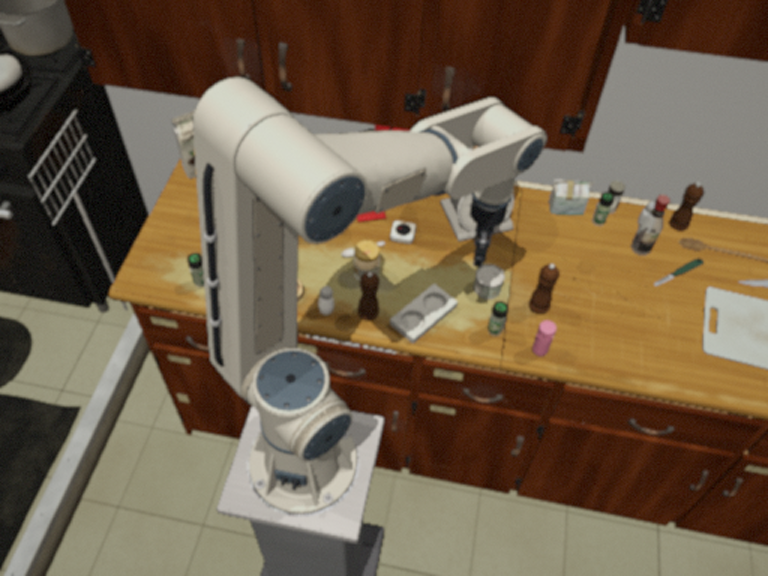

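View pics/s1.png

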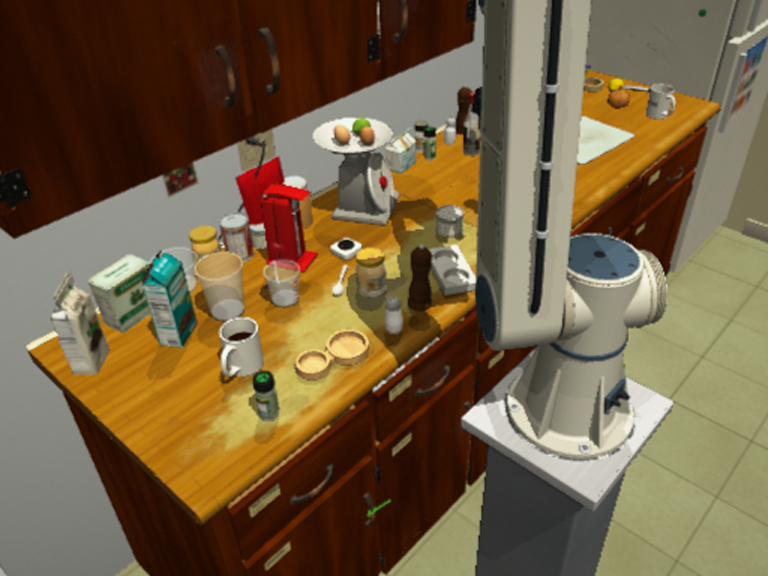

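```bash
python3 - <<'E'
from h import *
im=cv2.imread('pics/w1.png')
a=cv2.resize(im[20:220,310:560],None,fx=3,fy=3,interpolation=cv2.INTER_CUBIC)
save('w1b',a)
t=cv2.imread('pics/t1.png'); save('t1b',cv2.resize(t[260:380,340:580],None,fx=3.3,fy=3.3,interpolation=cv2.INTER_CUBIC))
p=np.load('w1.npz');p=(p['R'],p['p'])
w=lambda u,v:ray('wrist',u/1.5,v/1.5,p)
T=lambda u,v:ray('top',u/1.5,v/1.5)
print('jarB lid',tri(w(427,330),T(500,308)))
for c in [(385,42),(520,136),(476,200),(339,107),(396,97),(464,144)]: print(c,onz('wrist',c[0]/1.5,c[1]/1.5,25,p))
print('block centre 2view',tri(w(430,120),T(423,312)))
print('mill1',tri(ray('scene',421/1.5,246/1.5),T(370,275)))
print('salt',tri(ray('scene',394/1.5,299/1.5),T(327,289)))
print('tin',tri(w(553,275),T(489,272)))
E
```

```text
jarB lid (array([ 457. , -395.3,   98.1]), [np.float64(1.3304489028401019), np.float64(1.3304489028400954)])
(385, 42) [ 416.8 -124.5   25. ]
(520, 136) [ 554.9 -216.3   25. ]
(476, 200) [ 510.6 -284.6   25. ]
(339, 107) [ 371.8 -192.3   25. ]
(396, 97) [ 428.1 -182.3   25. ]
(464, 144) [ 496.6 -228.    25. ]
block centre 2view (array([ 463.1, -203.6,   13.5]), [np.float64(0.28057818748217955), np.float64(0.2805781874822194)])
mill1 (array([441.6, -64.2, 164.4]), [np.float64(1.962645986523259), np.float64(1.9626459865230474)])
salt (array([429.2,  45.6,  86.9]), [np.float64(1.0302802787426282), np.float64(1.0302802787425502)])
tin (array([ 584.7, -353.3,   71. ]), [np.float64(3.0932618496531137), np.float64(3.0932618496529867)])
```

View pics/w1b.png

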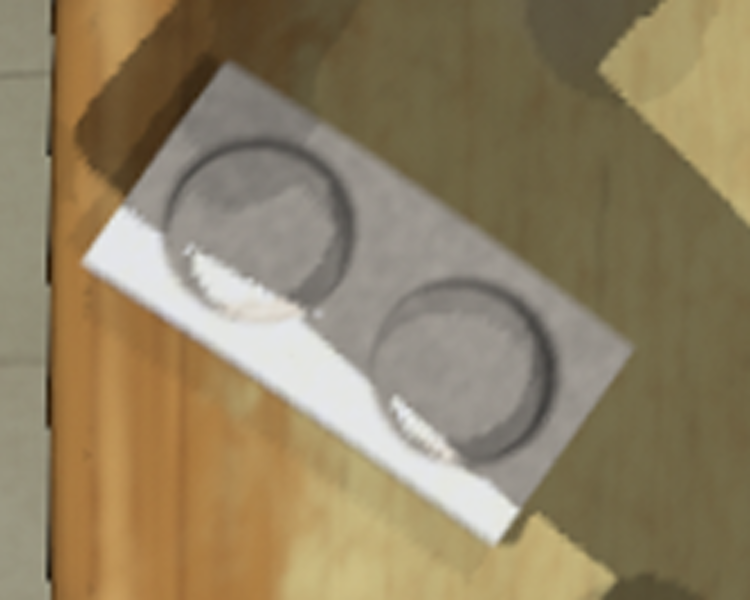

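View pics/t1b.png

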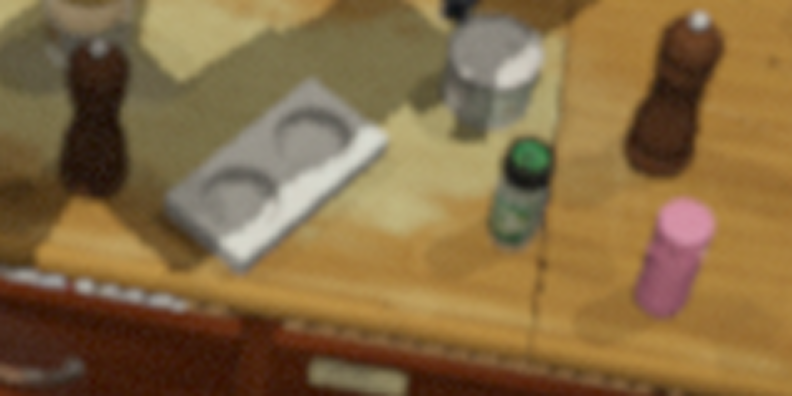

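```bash
cat >> h.py <<'E'
def go(x,y,z,yawdeg):
    R,p=Rt(); Rd=Ro.from_euler('xyz',[-90,0,yawdeg],degrees=True).as_matrix()
    sh=np.array([x,y,z])-p
    tv=Ro.from_matrix(R.T@Rd).as_rotvec(degrees=True)
    print('turn',tv,'shift now-frame cm',np.round(R.T@sh/10,2),'shift target-frame cm',np.round(Rd.T@sh/10,2))
E
python3 - <<'E'
from h import *
p=np.load('w1.npz');p=(p['R'],p['p'])
w=lambda u,v:ray('wrist',u/1.5,v/1.5,p)
T=lambda u,v:ray('top',u/1.5,v/1.5)
print('well1',tri(w(396.3,96.7),T(412.7,319.4)));print('well2',tri(w(464.5,143.3),T(435.5,300.9)))
im=cv2.imread('pics/w1.png');h=cv2.cvtColor(im,cv2.COLOR_BGR2HSV)
m=cv2.inRange(h,(45,120,90),(85,255,255)); m[:300]=0
n,l,s,c=cv2.connectedComponentsWithStats(m);print([(s[i],c[i]) for i in range(1,n) if s[i][4]>40])
go(457,-395,200,56)
E
```

```text
well1 (array([ 428.5, -181.4,   21.7]), [np.float64(0.06764105119348815), np.float64(0.06764105119347313)])
well2 (array([ 496.9, -228.9,   25.8]), [np.float64(1.5217974643246044), np.float64(1.5217974643246082)])
[(array([415, 318,  26,  25, 253], dtype=int32), array([427.5, 329.9]))]
turn [ -0.7 -55.3  -0. ] shift now-frame cm [ 3.6 14.  -7.8] shift target-frame cm [-4.3 14.1 -7.3]
```

Wells confirmed at rim height ≈24 mm (two views). Turn to yaw 56°, then go over jar B.

```bash
python3 -m crank '[[0,-7,0,0,0,0,1],[0,-7,0,0,0,0,1],[0,-7,0,0,0,0,1],[0,-7,0,0,0,0,1],[0,-7,0,0,0,0,1],[0,-7,0,0,0,0,1],[0,-7,0,0,0,0,1],[0,-6,0,0,0,0,1],[0,0,0,0,0,0,1],[0,0,0,0,0,0,1]]'
python3 - <<'E'
from h import *
go(457,-395,200,56)
p=Rt();np.savez('w2.npz',R=p[0],p=p[1]);save('w2',cams.grab_frame('wrist'),1.5)
E
```

```text
clock: 2.8
eef_pos: [414.2, -325.0, 339.3]
tcp_rot: [-1.557, -0.001, 0.996]
contact_force: [-0.8, 0.3, -0.3]
opening: 1.001
turn [-0.8  1.1  0.1] shift now-frame cm [-3.6 13.8 -7.6] shift target-frame cm [-3.4 13.9 -7.5]
```

View pics/w2.png

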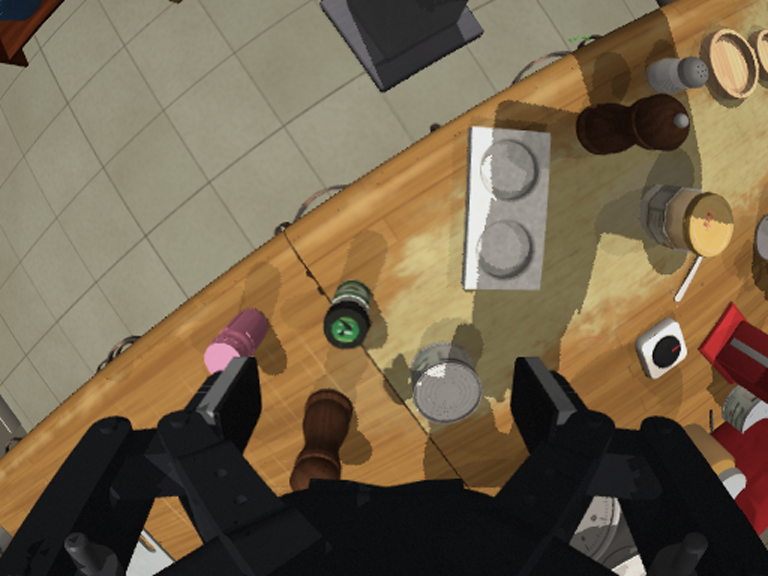

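```bash
python3 - <<'E'
from h import *
def P(n):
    q=np.load(n);return (q['R'],q['p'])
w1=lambda u,v:ray('wrist',u/1.5,v/1.5,P('w1.npz'))
w2=lambda u,v:ray('wrist',u/1.5,v/1.5,P('w2.npz'))
T=lambda u,v:ray('top',u/1.5,v/1.5)
S=lambda u,v:ray('scene',u/1.5,v/1.5)
im=cv2.imread('pics/w2.png');h=cv2.cvtColor(im,cv2.COLOR_BGR2HSV)
m=cv2.inRange(h,(45,120,90),(85,255,255)); m[:300]=0
n,l,s,c=cv2.connectedComponentsWithStats(m);print([c[i] for i in range(1,n) if s[i][4]>40])
print('jar',tri(w1(427.5,329.9),w2(346,328.5),T(501.2,307.6)), tri(w1(427.5,329.9),w2(346,328.5)))
print('well1',tri(w1(396.3,96.7),w2(510.5,167)),'well2',tri(w1(464.5,143.3),w2(505,247)))
print('mill knob',tri(w2(682,121),S(421,246),T(370,275)))
print('salt top',tri(w2(693,72),S(394,299),T(327,289)))
E
```

```text
[array([345.2, 329.5])]
jar (array([ 457.6, -396.3,   98.2]), [np.float64(0.3209097473697866), np.float64(0.8835649305205985), np.float64(0.698649543056475)]) (array([ 456.7, -394.5,  102.3]), [np.float64(0.38157688237459786), np.float64(0.3815768823745725)])
well1 (array([ 427. , -179.1,   15. ]), [np.float64(1.636883956403622), np.float64(1.6368839564035693)]) well2 (array([ 498.9, -225.8,    7.7]), [np.float64(0.7880643954827481), np.float64(0.7880643954827832)])
mill knob (array([441.6, -63.8, 165. ]), [np.float64(0.8414969977441633), np.float64(1.5943861329786313), np.float64(2.370476714264547)])
salt top (array([429.9,  43.9,  83.9]), [np.float64(3.3204789892845996), np.float64(0.48422693257180566), np.float64(3.1644911611641526)])
```

```bash
python3 -m crank '[[-0.1,0.2,0,-0.6,2.3,-1.3,1],[-0.1,0.2,0,-0.6,2.3,-1.3,1],[-0.1,0.2,0,-0.6,2.3,-1.3,1],[-0.1,0.2,0,-0.6,2.3,-1.3,1],[-0.2,0.2,0,-0.6,2.3,-1.2,1],[-0.2,0.1,0,-0.6,2.3,-1.2,1],[0,0,0,0,0,0,1],[0,0,0,0,0,0,1],[0,0,0,0,0,0,1],[0,0,0,0,0,0,1]]' 40
python3 - <<'E'
from h import *
go(457,-395.5,60,56)
p=Rt();np.savez('w3.npz',R=p[0],p=p[1]);save('w3',cams.grab_frame('wrist'),1.5)
print(proj('wrist',[457,-395.5,105],p)*1.5)
E
```

```text
clock: 3.68
eef_pos: [456.6, -402.7, 198.2]
tcp_rot: [-1.576, -0.0, 0.943]
contact_force: [0.2, -0.0, -0.2]
opening: 0.997
turn [ 0.3 -1.9 -0. ] shift now-frame cm [ 0.6 13.8  0.5] shift target-frame cm [ 0.6 13.8  0.4]
[397.3 286.5]
```

View pics/w3.png

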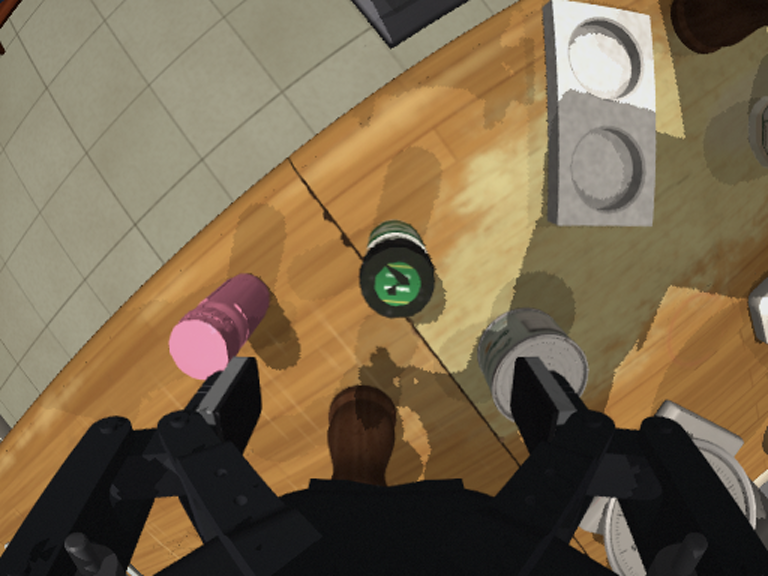

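```bash
python3 -m crank '[[0.1,-0.9,0,0.3,0.5,0.2,1],[0.1,-0.9,0,0.3,0.5,0.2,1],[0,0,0,0,1.8,0,1],[0,0,0,0,1.8,0,1],[0,0,0,0,1.8,0,1],[0,0,0,0,1.8,0,1],[0,0,0,0,1.8,0,1],[0,0,0,0,1.8,0,1],[0,0,0,0,1.8,0,1],[0,0,0,0,0,0,1]]' 40
python3 -c "
from h import *
go(457,-395.5,60,56)"
```

```text
clock: 4.57
eef_pos: [461.5, -393.4, 64.7]
tcp_rot: [-1.587, 0.001, 0.987]
contact_force: [-0.5, 1.0, 0.6]
opening: 0.999
turn [ 0.9  0.6 -0.1] shift now-frame cm [-0.4  0.5  0.3] shift target-frame cm [-0.4  0.5  0.2]
```

```bash
python3 -m crank '[[0.9,0.6,0,-0.4,0.3,0.3,1],[0,0,0,0,0,0,1],[0,0,0,0,0,0,-1],[0,0,0,0,0,0,-1],[0,0,0,0,0,0,-1],[0,0,0,0,0,0,-1],[0,0,0,0,0,0,-1],[0,0,0,0,0,0,-1],[0,0,0,0,0,0,-1],[0,0,0,0,0,0,-1]]' 40
python3 - <<'E'
from h import *
go(457,-395.5,60,56)
p=Rt();np.savez('w4.npz',R=p[0],p=p[1]);save('w4',cams.grab_frame('wrist'),1.5)
E
```

```text
clock: 5.4
eef_pos: [458.5, -396.2, 67.0]
tcp_rot: [-1.576, 0.002, 0.978]
contact_force: [-0.8, -0.5, -1.5]
opening: 0.462
turn [ 0.3  0.  -0.1] shift now-frame cm [-0.   0.7  0.2] shift target-frame cm [-0.   0.7  0.2]
```

View pics/w4.png

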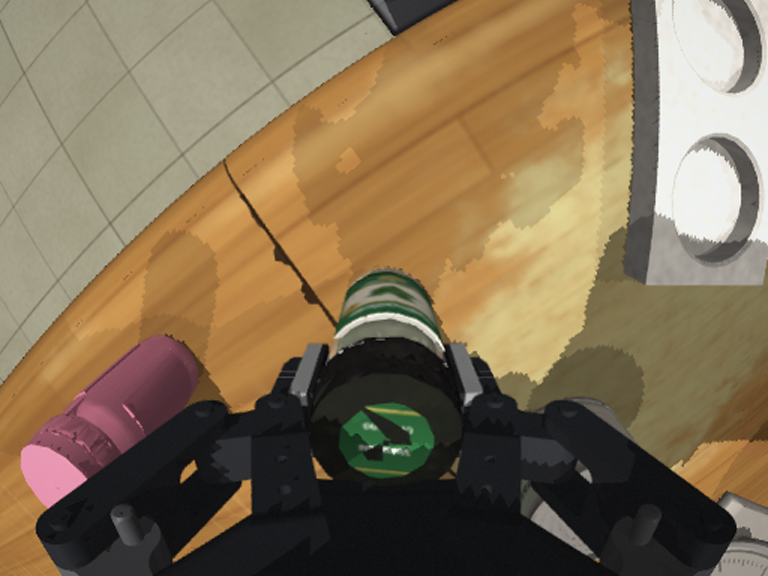

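```bash
python3 - <<'E'
from h import *
q=np.load('w4.npz');p=(q['R'],q['p'])
X=onz('wrist',387/1.5,440/1.5,105,p);print(X, p[0].T@(X-p[1]))
go(498,-227.5,200,56)
E
```

```text
[ 456.7 -394.6  105. ] [  0.2 -38.    2.2]
turn [ 0.3  0.  -0.1] shift now-frame cm [ 16.2 -13.4   6.1] shift target-frame cm [ 16.2 -13.3   6.2]
```

```bash
python3 -m crank '[[0,0,0,0,-1,0,-1],[0,0,0,0,-2.2,0,-1],[0.1,0,0,0,-2.2,0,-1],[0.1,0,0,1,-2,0.4,-1],[0.1,0,0,2.4,-2,0.9,-1],[0,0,0,3,-1,1.1,-1],[0,0,0,3,-0.6,1.1,-1],[0,0,0,3,0,1.1,-1],[0,0,0,2.2,0,0.9,-1],[0,0,0,1,0,0.4,-1]]'
python3 - <<'E'
from h import *
go(500,-228.7,75,56)
p=Rt();np.savez('w5.npz',R=p[0],p=p[1]);save('w5',cams.grab_frame('wrist'),1.5)
E
```

```text
clock: 6.28
eef_pos: [497.4, -230.1, 187.7]
tcp_rot: [-1.573, 0.001, 0.972]
contact_force: [-0.1, 0.2, -1.1]
opening: 0.461
turn [ 0.1 -0.3 -0. ] shift now-frame cm [ 0.3 11.3 -0.1] shift target-frame cm [ 0.3 11.3 -0.1]
```

View pics/w5.png

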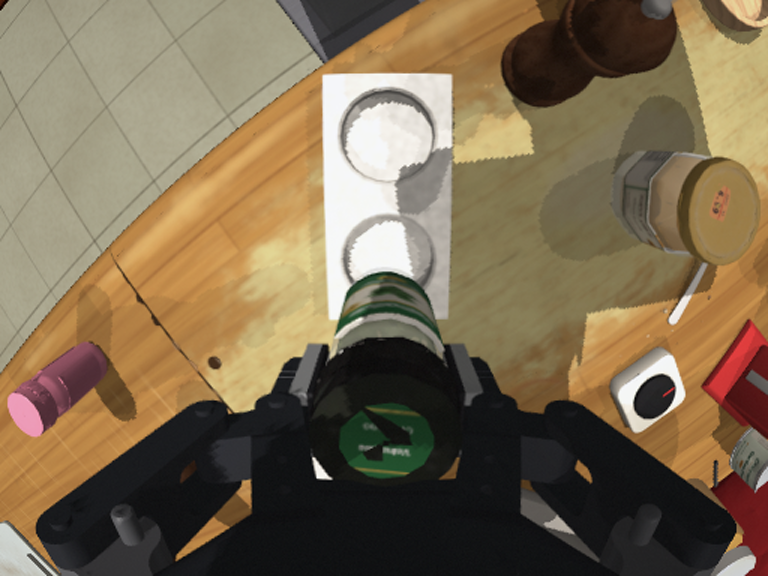

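```bash
python3 - <<'E'
from h import *
q=np.load('w5.npz');p=(q['R'],q['p'])
A=onz('wrist',387/1.5,134/1.5,25,p);print(A, onz('wrist',389/1.5,258/1.5,25,p))
c=[onz('wrist',a/1.5,b/1.5,25,p) for a,b in [(323,74),(452,74),(447,318),(329,318)]];print(c,np.linalg.norm(c[0]-c[1]),np.linalg.norm(c[1]-c[2]),sum(c)/4)
E
```

```text
[ 426.3 -180.7   25. ] [ 495.6 -226.3   25. ]
[array([ 368.8, -191.8,   25. ]), array([ 416.1, -122.4,   25. ]), array([ 554.7, -216.7,   25. ]), array([ 507.5, -285.7,   25. ])] 83.98860528923363 167.5963164148603 [ 461.8 -204.2   25. ]
```

```bash
python3 -m crank '[[0,-0.3,0,0.1,1,0,-1],[0,0,0,0.1,1.7,-0.1,-1],[0,0,0,0,1.7,0,-1],[0,0,0,0,1.7,0,-1],[0,0,0,0,1.7,0,-1],[0,0,0,0,1,0,-1],[0,0,0,0,0.5,0,-1],[0,0,0,0,0.3,0,-1],[0,0,0,0,0,0,-1],[0,0,0,0,0,0,-1]]'
python3 - <<'E'
from h import *
go(498.3,-229,75,56); print(r.sense()['contact_force'])
E
```

```text
clock: 7.17
eef_pos: [499.4, -234.6, 86.0]
tcp_rot: [-1.575, 0.002, 0.979]
contact_force: [0.6, 0.0, -1.7]
opening: 0.468
turn [ 0.3  0.1 -0.1] shift now-frame cm [0.4 1.1 0.4] shift target-frame cm [0.4 1.1 0.4]
[ 0.6  0.  -1.7]
```

```bash
python3 -m crank '[[0.2,0,0,0.2,0,0.2,-1],[0,0,0,0.2,0,0.2,-1],[0,0,0,0,0.2,0,-1],[0,0,0,0,0.2,0,-1],[0,0,0,0,0.2,0,-1],[0,0,0,0,0.2,0,-1],[0,0,0,0,0.2,0,-1],[0,0,0,0,0,0,-1],[0,0,0,0,0,0,-1],[0,0,0,0,0,0,-1]]'
python3 - <<'E'
from h import *
go(498.3,-229,75,56); print(r.sense()['contact_force'])
E
```

```text
clock: 8.0
eef_pos: [500.2, -229.1, 78.0]
tcp_rot: [-1.577, 0.001, 0.98]
contact_force: [0.1, -0.7, -1.3]
opening: 0.464
turn [ 0.3  0.1 -0.1] shift now-frame cm [-0.1  0.3  0.2] shift target-frame cm [-0.1  0.3  0.2]
[ 0.1 -0.7 -1.3]
```

```bash
python3 -m crank '[[0.2,0,0,-0.1,0.1,0.1,-1],[0,0,0,0,0.15,0,-1],[0,0,0,0,0.15,0,-1],[0,0,0,0,0.1,0,-1],[0,0,0,0,0.1,0,-1],[0,0,0,0,0.1,0,-1],[0,0,0,0,0,0,-1],[0,0,0,0,0,0,-1],[0,0,0,0,0,0,-1],[0,0,0,0,0,0,-1]]'
python3 - <<'E'
from h import *
go(498.3,-229,75,56); print(r.sense()['contact_force'])
E
```

```text
clock: 8.83
eef_pos: [499.4, -230.0, 74.1]
tcp_rot: [-1.574, 0.001, 0.979]
contact_force: [0.2, 0.5, -1.2]
opening: 0.465
turn [ 0.2  0.1 -0.1] shift now-frame cm [ 0.  -0.1  0.1] shift target-frame cm [ 0.  -0.1  0.1]
[ 0.2  0.5 -1.2]
```

```bash
python3 -m crank '[[0,0,0,0,0.1,0,-1],[0,0,0,0,0.1,0,-1],[0,0,0,0,0.1,0,-1],[0,0,0,0,0,0,-1],[0,0,0,0,0,0,-1],[0,0,0,0,0,0,-1],[0,0,0,0,0,0,-1],[0,0,0,0,0,0,-1],[0,0,0,0,0,0,-1],[0,0,0,0,0,0,-1]]'
python3 - <<'E'
from h import *
go(498.3,-229,75,56); print(r.sense()['contact_force'])
save('s6',cams.grab_frame('scene'),1.5);save('t6',cams.grab_frame('top'),1.5)
E
```

```text
clock: 9.67
eef_pos: [499.9, -230.3, 73.8]
tcp_rot: [-1.574, 0.001, 0.979]
contact_force: [-1.1, -0.1, 2.3]
opening: 0.467
turn [ 0.2  0.1 -0.1] shift now-frame cm [ 0.  -0.1  0.2] shift target-frame cm [ 0.  -0.1  0.2]
[-1.1 -0.1  2.3]
```

View pics/t6.png

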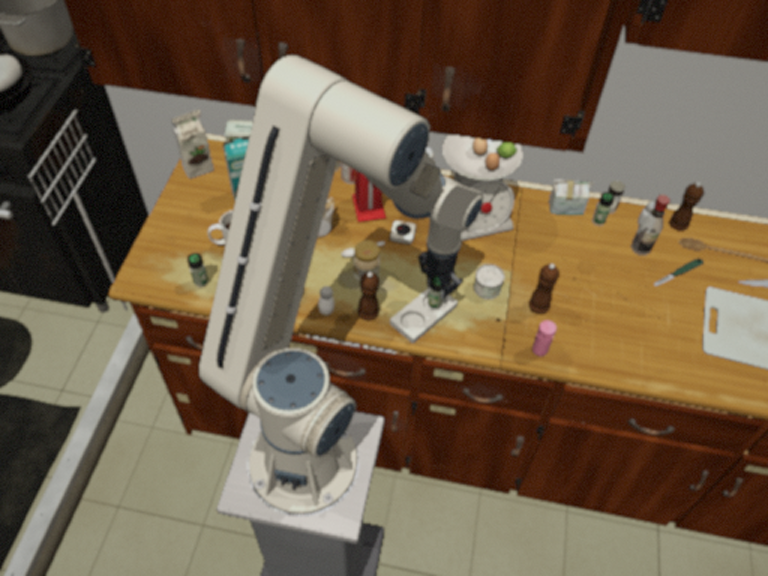

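```bash
python3 -m crank '[[0,0,0,0,0,0,0.2],[0,0,0,0,0,0,0.2],[0,0,0,0,0,0,0.8],[0,0,0,0,0,0,0.8],[0,0,0,0,0,0,0.8],[0,0,0,0,-1,0,0.8],[0,0,0,0,-2,0,0.8],[0,0,0,0,-2.5,0,0.8],[0,0,0,0,-3,0,0.8],[0,0,0,0,-3,0,0.8]]'
python3 - <<'E'
from h import *
p=Rt();np.savez('w7.npz',R=p[0],p=p[1]);save('w7',cams.grab_frame('wrist'),1.5);go(430,-70,260,0)
E
```

```text
clock: 10.6
eef_pos: [495.4, -228.0, 187.9]
tcp_rot: [-1.561, 0.003, 0.979]
contact_force: [1.2, -1.1, -0.5]
opening: 0.899
turn [-0.  56.1 -0.1] shift now-frame cm [ 9.4 -6.6 14.6] shift target-frame cm [-6.8 -6.6 15.9]
```

View pics/w7.png

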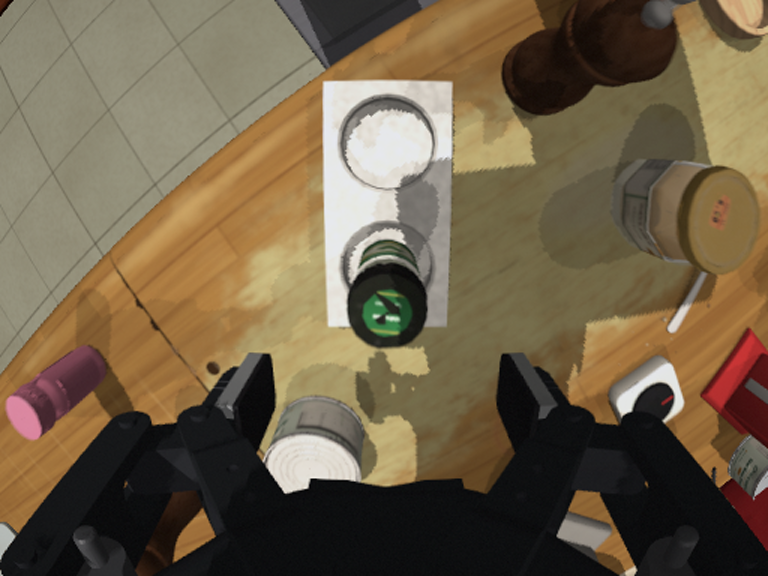

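```bash
python3 -c "
from h import *
q=np.load('w7.npz');print(onz('wrist',387/1.5,306/1.5,113,(q['R'],q['p'])))"
python3 -m crank '[[0,0,0,0,-2,0,0.8],[0,0,0,0,-3,0,0.8],[0,7,0,0,-3,0,0.8],[0,7,0,0,-3,0,0.8],[0,7,0,0,-2,0,0.8],[0,7,0,0,-1,0,0.8],[0,7,0,0,0,0,0.8],[0,7,0,0,0,0,0.8],[0,7,0,0,0,0,0.8],[0,7,0,0,0,0,0.8]]'
python3 -c "
from h import *
go(420,100,340,0)"
```

```text
[ 495.1 -227.4  113. ]
clock: 11.48
eef_pos: [498.2, -229.0, 354.2]
tcp_rot: [-1.578, -0.012, -0.019]
contact_force: [-0.8, 0.1, 0.8]
opening: 0.9
turn [ 0.4 -1.1  0.7] shift now-frame cm [-8.5  1.1 32.8] shift target-frame cm [-7.8  1.4 32.9]
```

Jar B sits at (495,−227), ~1.5 mm off the well axis. On to survey the left side.

```bash
python3 -m crank '[[0,0,0,-0.5,0.1,2,1],[0,-0.1,0,-0.9,0.1,3.5,1],[0,-0.1,0,-0.9,0.1,3.7,1],[0,-0.1,0,-0.9,0.1,3.7,1],[0,-0.1,0,-0.9,0.1,3.7,1],[0,-0.1,0.1,-0.9,0.1,3.7,1],[0,-0.1,0.1,-0.9,0.1,3.7,1],[0,-0.1,0.1,-0.9,0.1,3.7,1],[0,-0.1,0.1,-0.9,0.1,3,1],[0,0,0,-0.4,0,1.5,1]]'
python3 - <<'E'
from h import *
p=Rt();np.savez('w8.npz',R=p[0],p=p[1]);save('w8',cams.grab_frame('wrist'),1.5);save('t8',cams.grab_frame('top'),1.5);save('s8',cams.grab_frame('scene'),1.5)
E
```

```text
clock: 12.32
eef_pos: [420.0, 103.4, 346.4]
tcp_rot: [-1.579, -0.014, -0.023]
contact_force: [0.9, -1.3, 0.6]
opening: 1.0
```

View pics/w8.png

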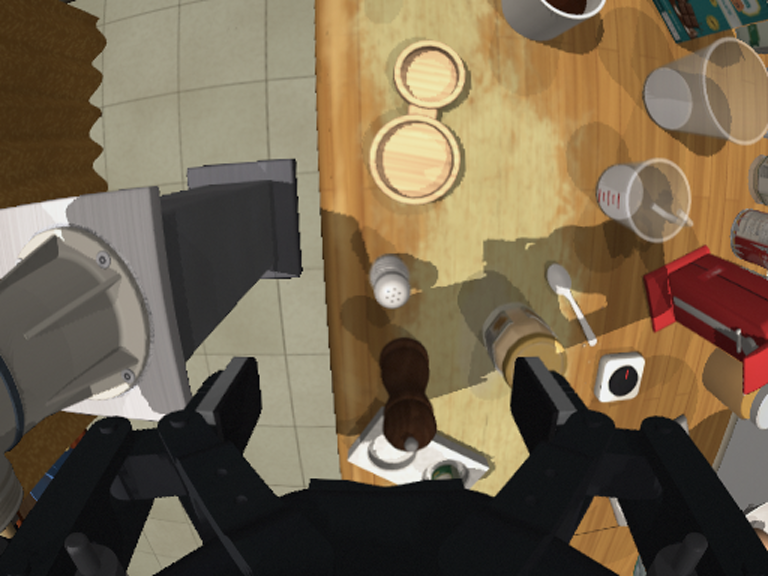

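View pics/s8.png

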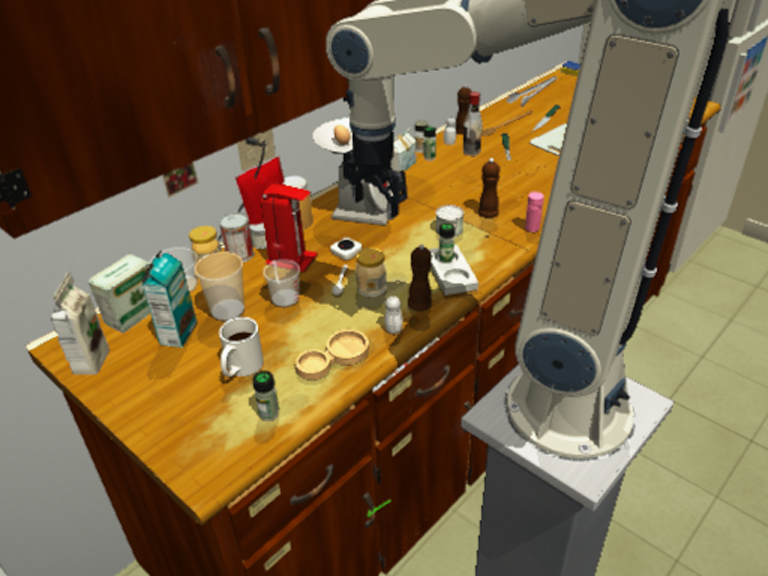

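View pics/t8.png

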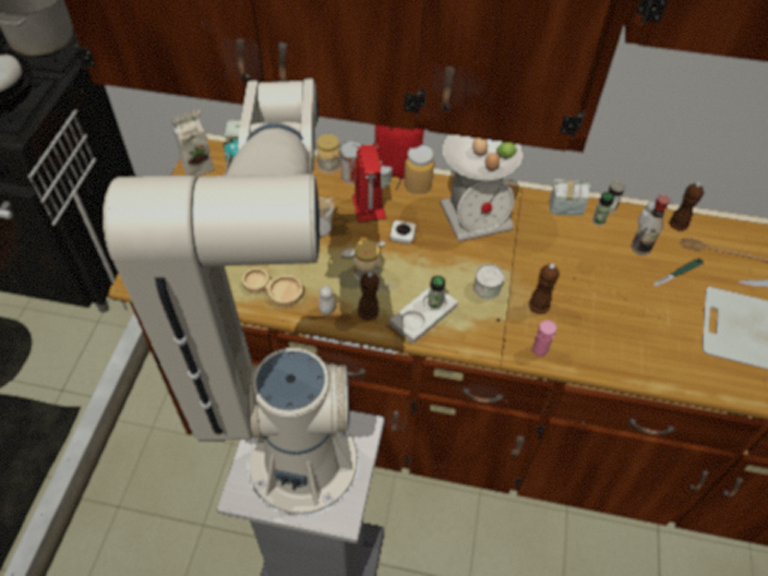

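```bash
python3 - <<'E'
from h import *
f=lambda n,y0,y1,x0,x1,k:cv2.resize(cv2.imread(f'pics/{n}.png')[y0:y1,x0:x1],None,fx=k,fy=k,interpolation=cv2.INTER_CUBIC)
a=f('w8',20,220,350,490,2.8); b=f('s8',230,390,280,480,2); c=f('t8',250,340,230,410,2.2)
H=np.zeros((560,392+400,3),np.uint8);H[:a.shape[0],:a.shape[1]]=a;H[:b.shape[0],392:392+b.shape[1]]=b;H[330:330+c.shape[0],392:392+c.shape[1]]=c
save('crop8',H)
E
```

View pics/crop8.png

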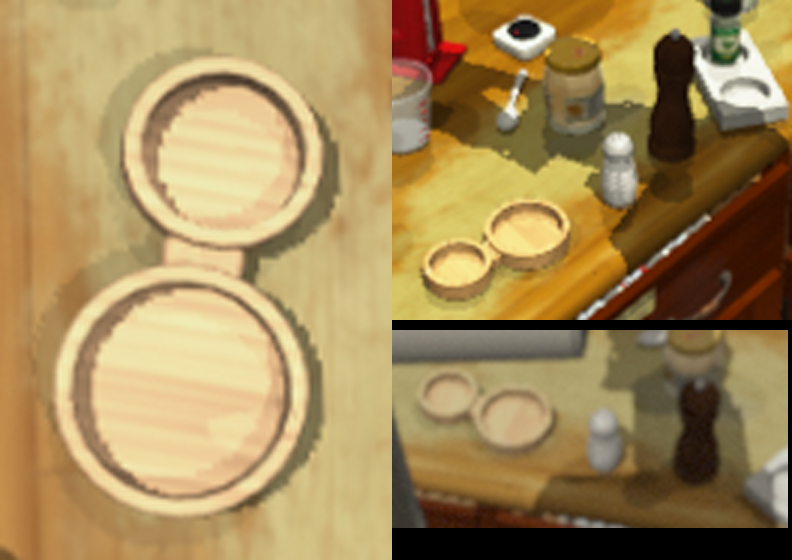

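```bash
python3 - <<'E'
from h import *
q=np.load('w8.npz');p=(q['R'],q['p'])
w=lambda u,v:ray('wrist',u/1.5,v/1.5,p)
T=lambda u,v:ray('top',u/1.5,v/1.5)
S=lambda u,v:ray('scene',u/1.5,v/1.5)
W=lambda u,v,z:onz('wrist',u/1.5,v/1.5,z,p)
for n,a,s,t,z in [('narrow',(429.6,73.9),(313,361),(255,279.1),25),('wide',(415.2,159.5),(348,344),(285.5,289.1),25),('salt',(393,295),(393,299),(325.5,287.8),88),('knob',(411,443),(421,248),(369.1,274.5),165)]:
    print(n,tri(w(*a),S(*s),T(*t)),'w+s',tri(w(*a),S(*s))[0],'w+t',tri(w(*a),T(*t))[0],'wz',W(*a,z))
# size
print(np.linalg.norm(W(350+123/2.8,20+151/2.8,25)-W(350+323/2.8,20+151/2.8,25)),np.linalg.norm(W(350+55/2.8,20+391/2.8,25)-W(350+310/2.8,20+391/2.8,25)))
print('jar2',tri(S(264,380),T(196,260)))
go(441,-63,230,0)
E
```

```text
narrow (array([471.7, 258.3,  21.4]), [np.float64(1.4558723970162673), np.float64(1.267613785327139), np.float64(2.090095790787309)]) w+s [472.3 258.1  22.7] w+t [473.7 260.2  15. ] wz [472.6 258.1  25. ]
wide (array([455.9, 169.2,  19.5]), [np.float64(1.214481105331901), np.float64(0.9635261549775269), np.float64(0.5187320244438844)]) w+s [456.  169.3  20. ] w+t [457.  169.9  16.9] wz [456.3 170.1  25. ]
salt (array([429.5,  49.3,  89.7]), [np.float64(0.22106442369843524), np.float64(1.7438316387145512), np.float64(1.6022382361375809)]) w+s [429.5  48.   87.2] w+t [429.8  49.6  91.8] wz [429.7  48.6  88. ]
knob (array([441.3, -62. , 162.8]), [np.float64(0.6398304400409801), np.float64(0.6318047036209719), np.float64(0.2342940230600511)]) w+s [441.5 -62.7 162. ] w+t [441.1 -62.  163.6] wz [441.1 -61.1 165. ]
72.02336545641559 92.06387311817113
jar2 (array([444.5, 403.2,  94.9]), [np.float64(0.15136080579600417), np.float64(0.151360805796122)])
turn [ 0.5 -1.3  0.8] shift now-frame cm [  2.2  11.8 -16.3] shift target-frame cm [  2.   11.7 -16.5]
```

```bash
python3 -c "
from h import *
go(429.6,49,180,-10)"
```

```text
turn [0.5 8.7 0.9] shift now-frame cm [ 0.7 16.7 -5.1] shift target-frame cm [ 1.8 16.6 -5. ]
```

```bash
python3 -m crank '[[0.3,3,0.4,0.2,1,-0.8,1],[0.2,3,0.5,0.2,2.5,-1.2,1],[0,2.7,0,0.2,3,-1.2,1],[0,0,0,0.3,3,-1,1],[0,0,0,0.3,3,-0.6,1],[0,0,0,0.2,2.2,0,1],[0,0,0,0,1,0,1],[0,0,0,0,0,0,1],[0,0,0,0,0,0,1],[0,0,0,0,0,0,1]]' 40
python3 - <<'E'
from h import *
go(429.6,49,52,-10)
p=Rt();np.savez('w9.npz',R=p[0],p=p[1]);save('w9',cams.grab_frame('wrist'),1.5)
print(proj('wrist',[429.6,49,90],p)*1.5)
E
```

```text
clock: 13.3
eef_pos: [434.4, 40.6, 188.6]
tcp_rot: [-1.57, -0.009, -0.188]
contact_force: [-0.3, 0.3, -1.3]
opening: 1.001
turn [-0.  -0.8  0.5] shift now-frame cm [-0.7 13.7  0.7] shift target-frame cm [-0.6 13.7  0.7]
[371.2 278.8]
```

View pics/w9.png

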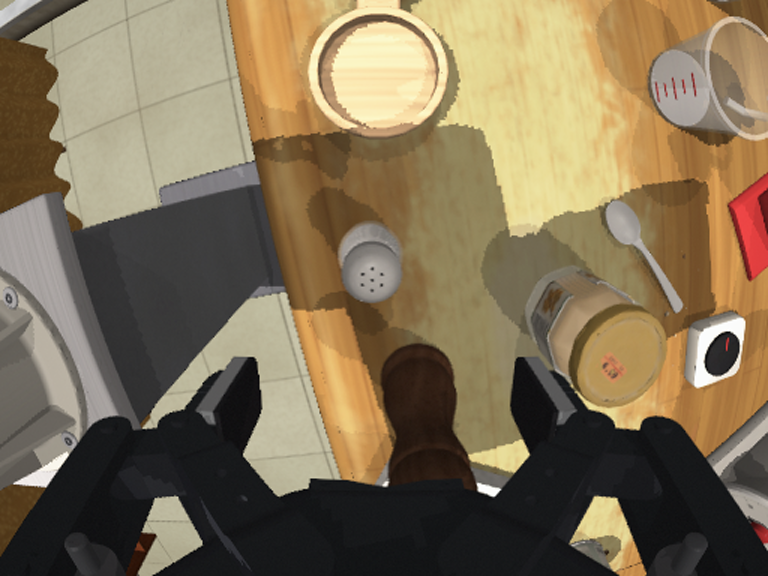

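```bash
python3 -m crank '[[0,-0.4,0.3,-0.4,0.5,0.4,1],[0,-0.4,0.2,-0.3,1,0.3,1],[0,0,0,0,1.8,0,1],[0,0,0,0,1.8,0,1],[0,0,0,0,1.8,0,1],[0,0,0,0,1.8,0,1],[0,0,0,0,1.8,0,1],[0,0,0,0,1.8,0,1],[0,0,0,0,0.8,0,1],[0,0,0,0,0,0,1]]' 40
python3 -c "
from h import *
go(429.6,49,52,-10)"
```

```text
clock: 14.18
eef_pos: [433.3, 53.8, 55.4]
tcp_rot: [-1.565, -0.013, -0.165]
contact_force: [-0.1, -0.4, 0.2]
opening: 1.0
turn [-0.3  0.5  0.8] shift now-frame cm [-0.3  0.3 -0.5] shift target-frame cm [-0.3  0.3 -0.5]
```

```bash
python3 -m crank '[[-0.3,0.5,0.8,-0.3,0.2,-0.5,1],[0,0,0,0,0,0,1],[0,0,0,0,0,0,1],[0,0,0,0,0,0,-1],[0,0,0,0,0,0,-1],[0,0,0,0,0,0,-1],[0,0,0,0,0,0,-1],[0,0,0,0,0,0,-1],[0,0,0,0,0,0,-1],[0,0,0,0,0,0,-1]]' 40
python3 - <<'E'
from h import *
go(472.4,258.2,180,-10);print(r.sense()['opening']*85)
p=Rt();np.savez('w10.npz',R=p[0],p=p[1]);save('w10',cams.grab_frame('wrist'),1.5)
E
```

```text
clock: 15.02
eef_pos: [431.1, 49.7, 57.2]
tcp_rot: [-1.57, -0.003, -0.174]
contact_force: [0.4, -0.3, -1.0]
opening: 0.411
turn [-0.1  0.   0.2] shift now-frame cm [  0.5 -12.2  21.3] shift target-frame cm [  0.4 -12.3  21.2]
34.92083132845519
```

View pics/w10.png

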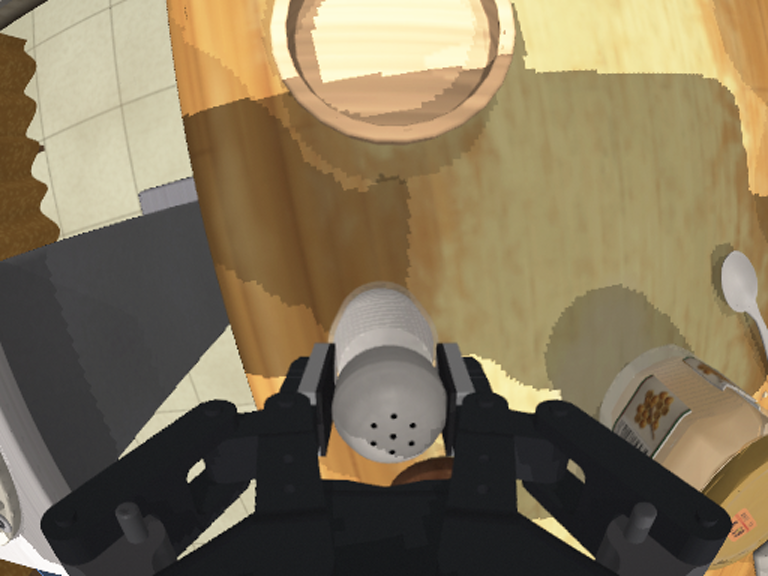

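```bash
python3 - <<'E'
from h import *
q=np.load('w10.npz');p=(q['R'],q['p'])
X=onz('wrist',391/1.5,432/1.5,89,p);print(X, p[0].T@(X-p[1]))
E
python3 -m crank '[[0,0,0,0,-1,0,-1],[0,0,0,0,-2,0,-1],[0,0,0,0,-2.5,0,-1],[0,0,0,0,-2.5,0.5,-1],[0,0,0,0.1,-2,1.5,-1],[0,0,0,0.1,-1,2.5,-1],[0,0,0,0.1,-0.5,3.3,-1],[0,0,0,0.1,0,3.5,-1],[0,0,0,0.1,0,3.5,-1],[0,0,0,0,0,2,-1]]'
python3 - <<'E'
from h import *
go(472.4,258.2,180,-10)
E
```

```text
[433.2  49.9  89. ] [  2.1 -31.8   0.6]
clock: 15.9
eef_pos: [464.4, 217.4, 177.4]
tcp_rot: [-1.569, -0.001, -0.181]
contact_force: [0.3, -0.4, -0.9]
opening: 0.41
turn [-0.1 -0.4  0.1] shift now-frame cm [ 0.1 -0.3  4.2] shift target-frame cm [ 0.1 -0.3  4.2]
```

```bash
python3 -m crank '[[0,-0.2,0,0,0,1.5,-1],[0,-0.2,0,0.1,0,1.5,-1],[0,0,0,0,0,1.1,-1],[0,0,0,0,0,0,-1],[0,0,0,0,0,0,-1],[0,0,0,0,0,0,-1],[0,0,0,0,0,0,-1],[0,0,0,0,0,0,-1],[0,0,0,0,0,0,-1],[0,0,0,0,0,0,-1]]'
python3 - <<'E'
from h import *
go(472.4,258.2,65.2,-10)
p=Rt();np.savez('w11.npz',R=p[0],p=p[1]);save('w11',cams.grab_frame('wrist'),1.5);save('s11',cams.grab_frame('scene')[180:300,120:320],4)
E
```

```text
clock: 16.73
eef_pos: [472.4, 260.5, 176.2]
tcp_rot: [-1.571, 0.0, -0.172]
contact_force: [-0.0, 0.2, -1.2]
opening: 0.41
turn [ 0.   0.1 -0. ] shift now-frame cm [ 0.  11.1 -0.2] shift target-frame cm [ 0.  11.1 -0.2]
```

View pics/w11.png

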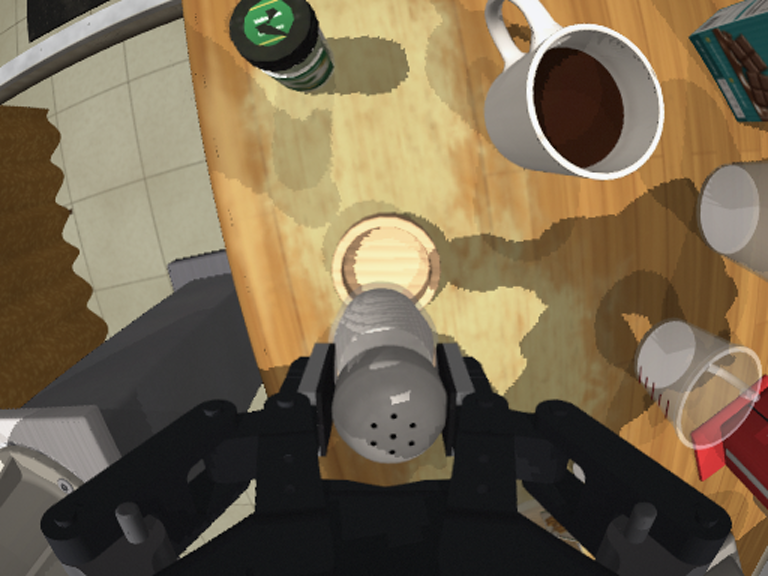

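View pics/s11.png

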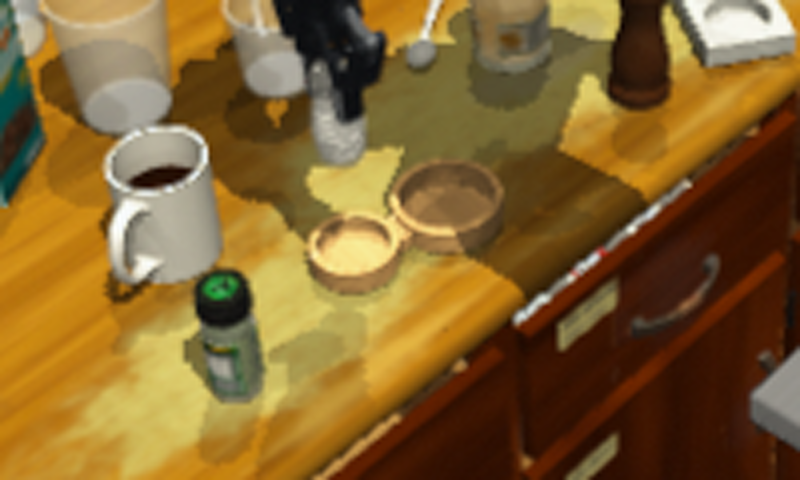

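```bash
python3 -c "
from h import *
q=np.load('w11.npz');print(proj('wrist',[472.4,258.2,25],(q['R'],q['p']))*1.5)"
python3 -m crank '[[0,0,0,0,0.8,-0.1,-1],[0,0,0,0,1.5,-0.1,-1],[0,0,0,0,1.7,0,-1],[0,0,0,0,1.7,0,-1],[0,0,0,0,1.5,0,-1],[0,0,0,0,0.8,0,-1],[0,0,0,0,0.3,0,-1],[0,0,0,0,0,0,-1],[0,0,0,0,0,0,-1],[0,0,0,0,0,0,-1]]'
python3 -c "
from h import *
go(472.4,258.2,65.2,-10)"
```

```text
[385.3 271.5]
clock: 17.67
eef_pos: [472.9, 258.3, 88.8]
tcp_rot: [-1.569, -0.002, -0.173]
contact_force: [0.8, 1.0, -1.0]
opening: 0.406
turn [-0.1  0.1  0.1] shift now-frame cm [-0.1  2.4 -0. ] shift target-frame cm [-0.1  2.4 -0. ]
```

```bash
python3 -m crank '[[0,0,0,-0.1,0.4,0,-1],[0,0,0,0,0.4,0,-1],[0,0,0,0,0.4,0,-1],[0,0,0,0,0.4,0,-1],[0,0,0,0,0.4,0,-1],[0,0,0,0,0.3,0,-1],[0,0,0,0,0.2,0,-1],[0,0,0,0,0.1,0,-1],[0,0,0,0,0,0,-1],[0,0,0,0,0,0,-1]]'
python3 -c "
from h import *
go(472.4,258.2,65.2,-10)"
```

```text
clock: 18.5
eef_pos: [474.5, 259.9, 65.2]
tcp_rot: [-1.565, -0.007, -0.173]
contact_force: [-0.5, -0.4, -0.9]
opening: 0.413
turn [-0.3  0.1  0.4] shift now-frame cm [-0.2 -0.  -0.2] shift target-frame cm [-0.2  0.  -0.2]
```

```bash
python3 -m crank '[[-0.1,0,0.2,-0.1,0,-0.1,-1],[0,0,0,0,0.1,0,-1],[0,0,0,0,0.1,0,-1],[0,0,0,0,0.1,0,-1],[0,0,0,0,0,0,-1],[0,0,0,0,0,0,-1],[0,0,0,0,0,0,-1],[0,0,0,0,0,0,-1],[0,0,0,0,0,0,-1],[0,0,0,0,0,0,-1]]'
python3 -c "
from h import *
go(472.4,258.2,65.2,-10);print(r.sense()['contact_force'])"
```

```text
clock: 19.33
eef_pos: [473.6, 259.0, 64.9]
tcp_rot: [-1.567, -0.003, -0.173]
contact_force: [-0.6, -1.0, 3.9]
opening: 0.413
turn [-0.2  0.1  0.2] shift now-frame cm [-0.1 -0.  -0.1] shift target-frame cm [-0.1 -0.  -0.1]
[-0.6 -1.   3.9]
```

Contact at the expected height (force rose to +3.9 N). Release and rise.

```bash
python3 -m crank '[[0,0,0,0,0,0,0.1],[0,0,0,0,0,0,0.1],[0,0,0,0,0,0,0.8],[0,0,0,0,0,0,0.8],[0,0,0,0,0,0,0.8],[0,0,0,0,-1,0,0.8],[0,0,0,0,-2,0,0.8],[0,0,0,0,-3,0,0.8],[0,0,0,0,-3,0,0.8],[0,0,0,0,-3,0,0.8]]'
python3 - <<'E'
from h import *
p=Rt();np.savez('w12.npz',R=p[0],p=p[1]);save('w12',cams.grab_frame('wrist'),1.5);go(440,404,230,-10)
E
```

```text
clock: 20.17
eef_pos: [468.8, 256.4, 183.7]
tcp_rot: [-1.576, 0.009, -0.173]
contact_force: [-0.3, 0.0, 0.4]
opening: 0.9
turn [ 0.   0.1 -0.1] shift now-frame cm [-5.7 -4.  13.8] shift target-frame cm [-5.7 -4.  13.8]
```

View pics/w12.png

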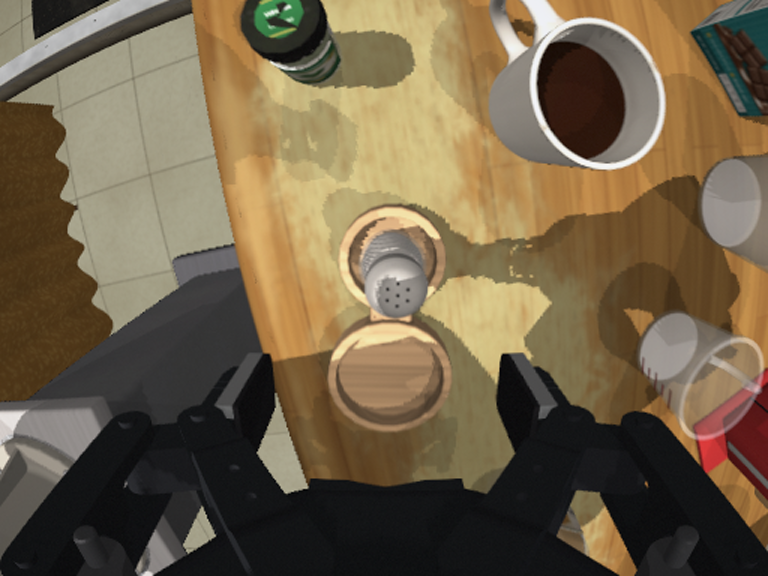

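```bash
python3 - <<'E'
from h import *
q=np.load('w12.npz');p=(q['R'],q['p'])
print('salt',onz('wrist',397/1.5,291/1.5,97,p),'narrow',onz('wrist',393/1.5,257/1.5,25,p),'jar2 lid',onz('wrist',285/1.5,20/1.5,105,p))
E
python3 -m crank '[[0,0,0,-0.5,-1,1.5,0.8],[0,0,0,-0.8,-1,3,0.8],[0,0,0,-1.2,-1,3.3,0.8],[0,-6,0,-1.2,-1,3.3,0.8],[0,-7,0,0,0,0,1],[0,-7,0,0,0,0,1],[0,-7,0,0,0,0,1],[0,-7,0,0,0,0,1],[0,-7,0,0,0,0,1],[0,-7,0,0,0,0,1]]'
python3 - <<'E'
from h import *
p=Rt();np.savez('w13.npz',R=p[0],p=p[1]);save('w13',cams.grab_frame('wrist'),1.5);go(443,403,200,56)
print(proj('wrist',[443,403,105],p)*1.5)
E
```

```text
salt [475.1 259.   97. ] narrow [473.8 260.5  25. ] jar2 lid [445.9 402.6 105. ]
clock: 21.05
eef_pos: [454.8, 381.3, 244.7]
tcp_rot: [-1.57, -0.014, 0.677]
contact_force: [-0.9, 0.5, -0.1]
opening: 1.002
turn [  0.1 -16.7   0.8] shift now-frame cm [0.4 4.5 2.4] shift target-frame cm [1.1 4.5 2.2]
[389.4 234.3]
```

View pics/w13.png

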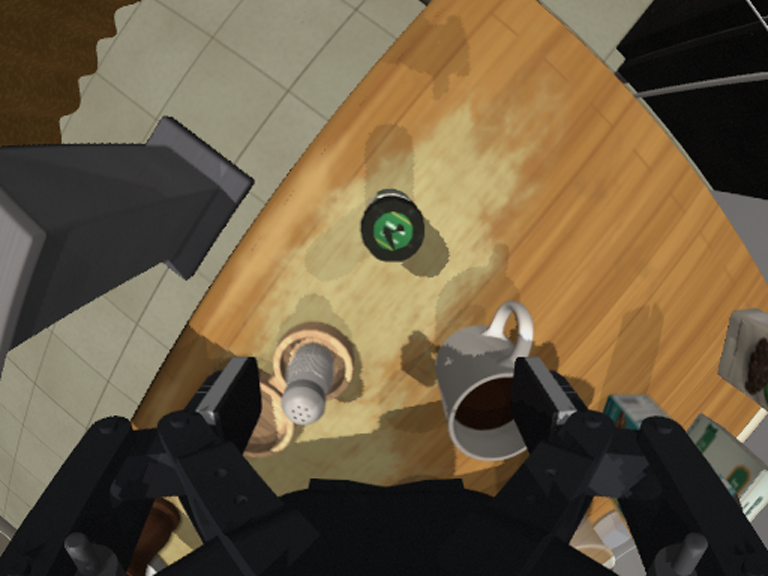

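```bash
python3 - <<'E'
from h import *
q=np.load('w13.npz');p=(q['R'],q['p'])
q2=np.load('w12.npz');p2=(q2['R'],q2['p'])
print(onz('wrist',392/1.5,230/1.5,105,p),tri(ray('wrist',392/1.5,230/1.5,p),ray('wrist',285/1.5,20/1.5,p2)))
go(445.5,404,170,56)
E
python3 -m crank '[[0,-7,0,0.4,0.5,0.4,1],[0,-7,0.4,0.3,1,1,1],[0,-2.7,0.4,0.3,1.5,1,1],[0,0,0,0,1.5,0,1],[0,0,0,0,1.5,0,1],[0,0,0,0,1,0,1],[0,0,0,0,0.5,0,1],[0,0,0,0,0,0,1],[0,0,0,0,0,0,1],[0,0,0,0,0,0,1]]'
python3 - <<'E'
from h import *
p=Rt();np.savez('w14.npz',R=p[0],p=p[1]);save('w14',cams.grab_frame('wrist'),1.5);go(445.5,404,62,56)
print(proj('wrist',[445.5,404,105],p)*1.5)
E
```

```text
[442.6 406.1 105. ] (array([443.7, 405.3,  96.9]), [np.float64(0.2120290342962402), np.float64(0.21202903429622433)])
turn [  0.1 -16.7   0.8] shift now-frame cm [0.6 7.5 2.4] shift target-frame cm [1.4 7.5 2. ]
clock: 21.93
eef_pos: [445.5, 406.0, 172.4]
tcp_rot: [-1.574, -0.005, 0.956]
contact_force: [0.3, -0.2, 0.8]
opening: 1.0
turn [ 0.2 -1.2  0.3] shift now-frame cm [-0.2 11.1 -0.1] shift target-frame cm [-0.2 11.1 -0.1]
[381.6 312.7]
```

View pics/w14.png

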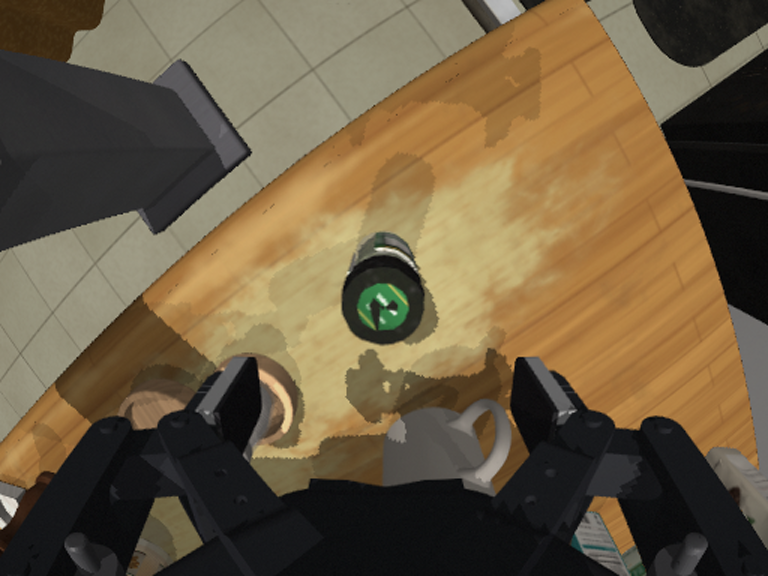

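```bash
python3 -m crank '[[0.1,-0.6,0.1,0,0.5,0.1,1],[0.1,-0.6,0.2,-0.1,1,0.1,1],[0,0,0,0,1.7,0,1],[0,0,0,0,1.7,0,1],[0,0,0,0,1.7,0,1],[0,0,0,0,1.7,0,1],[0,0,0,0,1.5,0,1],[0,0,0,0,1,0,1],[0,0,0,0,0,0,1],[0,0,0,0,0,0,1]]' 40
python3 -c "
from h import *
go(444,405.5,63,56)"
```

```text
clock: 22.82
eef_pos: [444.8, 407.9, 59.6]
tcp_rot: [-1.571, -0.005, 0.982]
contact_force: [-0.3, 0.6, 0.7]
opening: 1.001
turn [0.  0.3 0.3] shift now-frame cm [-0.2 -0.3 -0.1] shift target-frame cm [-0.2 -0.3 -0.1]
```

```bash
python3 -m crank '[[0,0.3,0.3,-0.2,-0.4,-0.1,1],[0,0,0,0,0,0,1],[0,0,0,0,0,0,-1],[0,0,0,0,0,0,-1],[0,0,0,0,0,0,-1],[0,0,0,0,0,0,-1],[0,0,0,0,0,0,-1],[0,0,0,0,0,0,-1],[0,0,0,0,0,0,-1],[0,0,0,0,0,0,-1]]' 40
python3 - <<'E'
from h import *
p=Rt();np.savez('w15.npz',R=p[0],p=p[1]);save('w15',cams.grab_frame('wrist'),1.5)
go(427,-180.5,200,56)
E
```

```text
clock: 23.65
eef_pos: [446.2, 407.0, 68.1]
tcp_rot: [-1.573, -0.005, 0.976]
contact_force: [-1.2, 1.1, -1.5]
opening: 0.469
turn [ 0.1 -0.1  0.3] shift now-frame cm [-49.7 -13.4 -31.3] shift target-frame cm [-49.8 -13.2 -31.3]
```

View pics/w15.png

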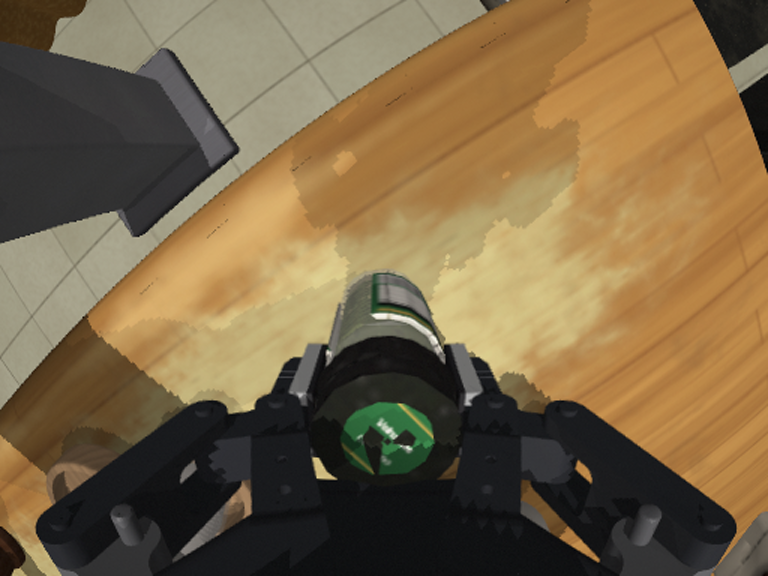

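```bash
python3 -m crank '[[0,0,0,0,-1,0,-1],[0,0,0,0,-2.2,0,-1],[0,0,0,0,-3.2,0,-1],[0,0,0,0,-3.6,0,-1],[0,0,0,0,-3.6,0,-1],[0,0,0,0,-3.6,0,-1],[0,0,0,0,-3,0,-1],[0,0,0,-1,-2,-0.6,-1],[0,0,0,-2,-1,-1.2,-1],[0,0,0,-2.9,0,-1.8,-1]]'
python3 -c "
from h import *
go(429,-181.5,290,56)"
```

```text
clock: 24.53
eef_pos: [440.5, 338.9, 315.8]
tcp_rot: [-1.572, -0.005, 0.98]
contact_force: [0.2, 0.1, -1.1]
opening: 0.469
turn [0.1 0.2 0.3] shift now-frame cm [-43.9   2.4 -28. ] shift target-frame cm [-43.8   2.6 -28.1]
```

```bash
python3 -m crank '[[0,0,0,-2.9,0,-1.8,-1],[0,0,0,-3.3,0,-2.1,-1],[0,0,0,-3.3,0,-2.1,-1],[0,0,0,-3.3,0,-2.1,-1],[0,0,0,-3.3,0,-2.1,-1],[0,0,0,-3.3,0,-2.1,-1],[0,0,0,-3.3,0,-2.1,-1],[0,0,0,-3.3,0,-2.1,-1],[0,0,0,-3,0,-2,-1],[0,0,0,-3,0,-2,-1]]'
python3 -c "
from h import *
go(429,-181.5,290,56)"
```

```text
clock: 25.37
eef_pos: [428.4, -55.6, 323.5]
tcp_rot: [-1.581, -0.015, 0.988]
contact_force: [0.7, 0.3, -0.5]
opening: 0.465
turn [0.6 0.6 0.9] shift now-frame cm [-10.5   3.3  -7. ] shift target-frame cm [-10.4   3.4  -7.1]
```

```bash
python3 -m crank '[[0.2,0.3,0.3,-2.7,0,-1.8,-1],[0.2,0.3,0.3,-2.5,0,-1.6,-1],[0.2,0,0.3,-2.2,0,-1.4,-1],[0,0,0,-1.8,1,-1.2,-1],[0,0,0,-1,2,-0.7,-1],[0,0,0,-0.3,2.5,-0.3,-1],[0,0,0,0,2.5,0,-1],[0,0,0,0,2.5,0,-1],[0,0,0,0,2,0,-1],[0,0,0,0,1,0,-1]]'
python3 - <<'E'
from h import *
p=Rt();np.savez('w16.npz',R=p[0],p=p[1]);save('w16',cams.grab_frame('wrist'),1.5)
go(429,-181.8,76,56)
E
```

```text
clock: 26.2
eef_pos: [427.3, -198.8, 194.4]
tcp_rot: [-1.587, -0.0, 0.966]
contact_force: [-0.9, 0.7, -0.9]
opening: 0.467
turn [ 0.8 -0.6 -0. ] shift now-frame cm [ 1.5 11.7  0.9] shift target-frame cm [ 1.5 11.7  0.7]
```

View pics/w16.png

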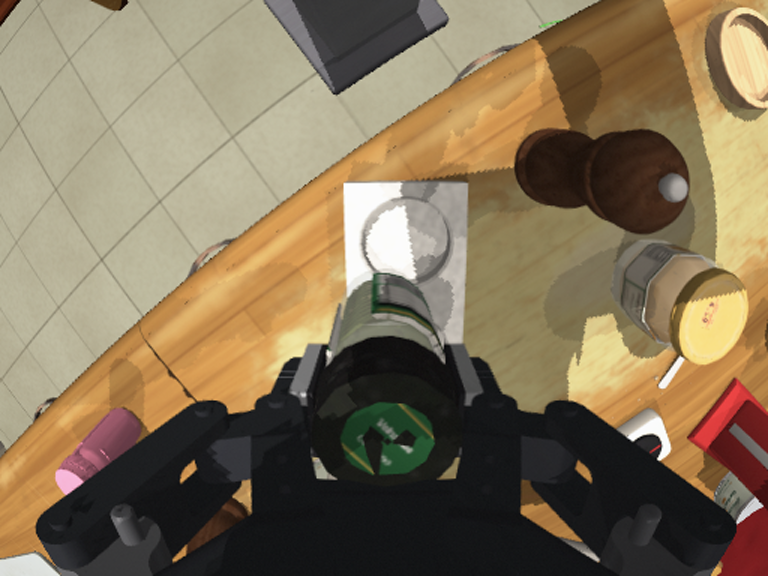

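```bash
python3 -m crank '[[0.3,-0.3,0,0.7,0,0.4,-1],[0.3,-0.3,0,0.8,0,0.4,-1],[0.2,0,0,0,1,0,-1],[0,0,0,0,1.7,0,-1],[0,0,0,0,1.7,0,-1],[0,0,0,0,1.7,0,-1],[0,0,0,0,1.2,0,-1],[0,0,0,0,0.5,0,-1],[0,0,0,0,0.2,0,-1],[0,0,0,0,0,0,-1]]'
python3 -c "
from h import *
go(429,-181.8,76,56)
q=np.load('w16.npz');print(onz('wrist',407/1.5,241/1.5,25,(q['R'],q['p'])))"
```

```text
clock: 27.08
eef_pos: [434.6, -178.9, 116.3]
tcp_rot: [-1.582, -0.003, 0.983]
contact_force: [-0.9, -0.3, -0.7]
opening: 0.464
turn [0.6 0.3 0.2] shift now-frame cm [-0.6  4.   0.3] shift target-frame cm [-0.6  4.   0.3]
[ 425.9 -180.    25. ]
```

```bash
python3 -m crank '[[0.3,0.3,0.2,-0.4,0,0.2,-1],[0.3,0,0,-0.2,0,0.1,-1],[0,0,0,0,0.5,0,-1],[0,0,0,0,0.6,0,-1],[0,0,0,0,0.6,0,-1],[0,0,0,0,0.6,0,-1],[0,0,0,0,0.5,0,-1],[0,0,0,0,0.2,0,-1],[0,0,0,0,0,0,-1],[0,0,0,0,0,0,-1]]'
python3 -c "
from h import *
go(429,-181.8,76,56)"
```

```text
clock: 27.92
eef_pos: [429.8, -183.3, 85.5]
tcp_rot: [-1.574, 0.0, 0.977]
contact_force: [0.3, 1.0, -1.1]
opening: 0.47
turn [ 0.2 -0.  -0. ] shift now-frame cm [0.1 0.9 0.2] shift target-frame cm [0.1 0.9 0.2]
```

```bash
python3 -m crank '[[0.1,0,0,0,0.2,0.1,-1],[0,0,0,0,0.2,0.1,-1],[0,0,0,0,0.2,0,-1],[0,0,0,0,0.1,0,-1],[0,0,0,0,0.1,0,-1],[0,0,0,0,0.1,0,-1],[0,0,0,0,0.1,0,-1],[0,0,0,0,0,0,-1],[0,0,0,0,0,0,-1],[0,0,0,0,0,0,-1]]'
python3 -c "
from h import *
go(429,-181.8,76,56)"
```

```text
clock: 28.75
eef_pos: [429.0, -182.8, 75.7]
tcp_rot: [-1.575, 0.0, 0.977]
contact_force: [0.3, 0.2, -1.0]
opening: 0.465
turn [ 0.2 -0.  -0. ] shift now-frame cm [ 0.1 -0.   0.1] shift target-frame cm [ 0.1 -0.   0.1]
```

```bash
python3 -m crank '[[0,0,0,0,0.1,0,-1],[0,0,0,0,0.1,0,-1],[0,0,0,0,0.1,0,-1],[0,0,0,0,0,0,-1],[0,0,0,0,0,0,-1],[0,0,0,0,0,0,-1],[0,0,0,0,0,0,-1],[0,0,0,0,0,0,-1],[0,0,0,0,0,0,-1],[0,0,0,0,0,0,-1]]'
python3 -c "
from h import *
go(429,-181.8,76,56)"
```

```text
clock: 29.58
eef_pos: [430.2, -183.6, 75.5]
tcp_rot: [-1.577, 0.0, 0.977]
contact_force: [-0.6, -0.7, 2.9]
opening: 0.46
turn [ 0.4  0.  -0. ] shift now-frame cm [ 0.1 -0.1  0.2] shift target-frame cm [ 0.1 -0.1  0.2]
```

```bash
python3 -m crank '[[0,0,0,0,0,0,0.2],[0,0,0,0,0,0,0.2],[0,0,0,0,0,0,0.8],[0,0,0,0,0,0,0.8],[0,0,0,0,0,0,0.8],[0,0,0,0,-1,0,0.8],[0,0,0,0,-2,0,0.8],[0,0,0,0,-3,0,0.8],[0,0,0,0,-3,0,0.8],[0,0,0,0,-3,0,0.8]]'
python3 - <<'E'
from h import *
p=Rt();np.savez('w17.npz',R=p[0],p=p[1]);save('w17',cams.grab_frame('wrist'),1.5);go(441,-62,240,-10)
E
```

```text
clock: 30.42
eef_pos: [425.2, -181.2, 196.0]
tcp_rot: [-1.564, 0.003, 0.977]
contact_force: [0.6, 0.1, -0.3]
opening: 0.9
turn [ 0.1 66.  -0. ] shift now-frame cm [10.7 -3.9  5.7] shift target-frame cm [-0.8 -3.8 12.1]
```

View pics/w17.png

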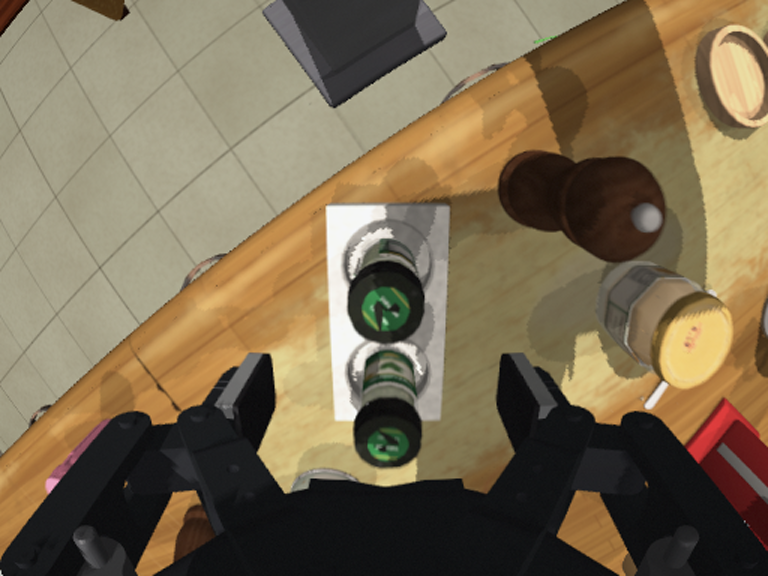

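```bash
python3 -m crank '[[0,0,0,0,-3,0,1],[0,6,0,0,-3,0,1],[0,6.7,0,0,-2,0,1],[0,6.7,0,0,-1,0,1],[0,6.7,0,0,0,0,1],[0,6.7,0,0,0,0,1],[0,6.7,0,0,0,0,1],[0,6.7,0,0,0,0,1],[0,6.7,0,0,0,0,1],[0,6.7,0,0,0,0,1]]'
python3 - <<'E'
from h import *
p=Rt();np.savez('w18.npz',R=p[0],p=p[1]);save('w18',cams.grab_frame('wrist'),1.5);go(441,-62,240,-10)
q=np.load('w17.npz');print(onz('wrist',386/1.5,301/1.5,113,(q['R'],q['p'])),onz('wrist',388/1.5,437/1.5,113,(q['R'],q['p'])))
E
```

```text
clock: 31.3
eef_pos: [428.1, -182.3, 308.5]
tcp_rot: [-1.577, -0.016, -0.107]
contact_force: [-0.3, -0.3, -0.6]
opening: 1.0
turn [0.3 3.3 0.9] shift now-frame cm [-0.2  6.8 12.1] shift target-frame cm [-0.8  6.9 12.1]
[ 425.1 -180.5  113. ] [ 494.7 -226.   113. ]
```

View pics/w18.png

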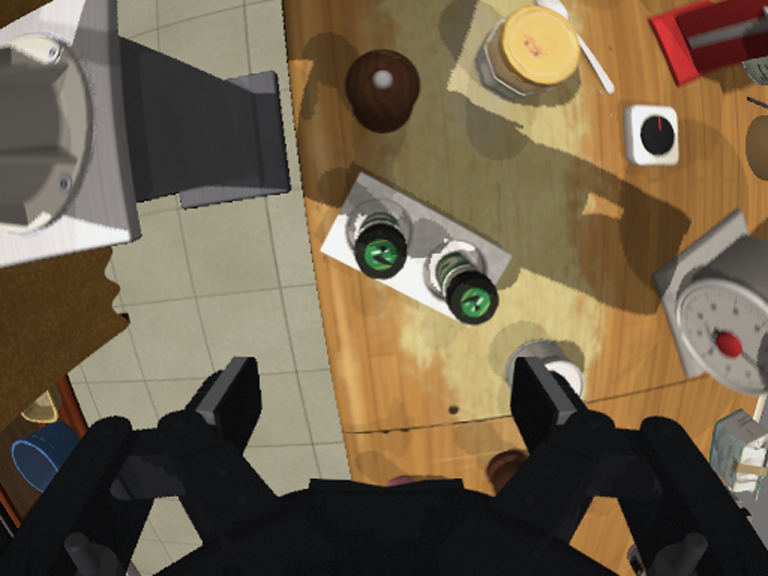

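```bash
python3 - <<'E'
from h import *
P=lambda n:(lambda q:(q['R'],q['p']))(np.load(n))
a=ray('wrist',382/1.5,79/1.5,P('w18.npz'));b=ray('wrist',648/1.5,217/1.5,P('w17.npz'))
print(tri(a,b),onz('wrist',382/1.5,79/1.5,167,P('w18.npz')))
go(441,-62,240,-10)
E
python3 -m crank '[[0,0.7,0.2,0,0,1,1],[0.1,0.9,0.2,0,0,2,1],[0.1,0.9,0.2,0,0.7,2.5,1],[0.1,0.8,0.3,-0.1,1.5,2.5,1],[0,0,0,-0.1,1.5,2,1],[0,0,0,-0.1,1.5,1.5,1],[0,0,0,0,1,0.5,1],[0,0,0,0,0.5,0,1],[0,0,0,0,0,0,1],[0,0,0,0,0,0,1]]' 70
python3 - <<'E'
from h import *
p=Rt();np.savez('w19.npz',R=p[0],p=p[1]);save('w19',cams.grab_frame('wrist'),1.5);go(441,-62,133,-10)
print(proj('wrist',[441,-62,167],p)*1.5)
E
```

```text
(array([441.1, -63.5, 168.4]), [np.float64(0.7946238726776168), np.float64(0.7946238726776297)]) [441.6 -63.9 167. ]
turn [0.3 3.3 0.9] shift now-frame cm [-0.2  6.8 12.1] shift target-frame cm [-0.8  6.9 12.1]
clock: 32.18
eef_pos: [443.6, -60.2, 243.3]
tcp_rot: [-1.573, -0.006, -0.154]
contact_force: [-0.3, 0.1, 1.2]
opening: 0.999
turn [0.1 1.1 0.4] shift now-frame cm [-0.3 11.1 -0.2] shift target-frame cm [-0.2 11.1 -0.2]
[378.8 308.8]
```

View pics/w19.png

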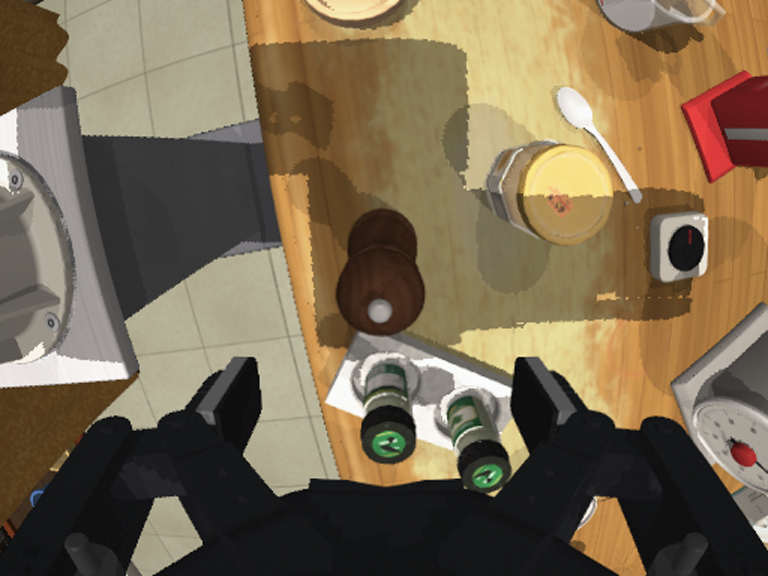

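```bash
python3 -m crank '[[0,0.5,0.2,-0.1,0.3,-0.2,1],[0.1,0.6,0.2,-0.1,1,-0.1,1],[0,0,0,0,1.5,0,1],[0,0,0,0,1.7,0,1],[0,0,0,0,1.7,0,1],[0,0,0,0,1.7,0,1],[0,0,0,0,1.4,0,1],[0,0,0,0,0.8,0,1],[0,0,0,0,0,0,1],[0,0,0,0,0,0,1]]' 70
python3 -c "
from h import *
go(441.5,-63.2,133,-10)"
```

```text
clock: 33.07
eef_pos: [443.0, -69.8, 138.8]
tcp_rot: [-1.571, -0.006, -0.187]
contact_force: [0.1, -0.3, -0.3]
opening: 0.997
turn [ 0.  -0.7  0.3] shift now-frame cm [-0.3  0.6  0.6] shift target-frame cm [-0.3  0.6  0.6]
```

```bash
python3 -m crank '[[0,-0.4,0.2,-0.3,0.3,0.5,1],[0,-0.3,0.1,0,0.2,0,1],[0,0,0,0,0,0,1],[0,0,0,0,0,0,1],[0,0,0,0,0,0,1],[0,0,0,0,0,0,1],[0,0,0,0,0,0,1],[0,0,0,0,0,0,1],[0,0,0,0,0,0,1],[0,0,0,0,0,0,1]]' 70
python3 -c "
from h import *
go(441.5,-63.2,133,-10)"
```

```text
clock: 33.9
eef_pos: [443.2, -64.3, 136.7]
tcp_rot: [-1.571, -0.006, -0.174]
contact_force: [-0.8, 0.2, 0.1]
opening: 0.997
turn [0.  0.1 0.4] shift now-frame cm [-0.2  0.4  0.1] shift target-frame cm [-0.2  0.4  0.1]
```

```bash
python3 -m crank '[[0,0,0.4,-0.2,0.5,0.1,1],[0,0,0,0,0,0,1],[0,0,0,0,0,0,-1],[0,0,0,0,0,0,-1],[0,0,0,0,0,0,-1],[0,0,0,0,0,0,-1],[0,0,0,0,0,0,-1],[0,0,0,0,0,0,-1],[0,0,0,0,0,0,-1],[0,0,0,0,0,0,-1]]' 70
python3 - <<'E'
from h import *
p=Rt();np.savez('w20.npz',R=p[0],p=p[1]);save('w20',cams.grab_frame('wrist'),1.5)
go(456.2,169.7,240,-10);print(r.sense()['opening']*85)
E
```

```text
clock: 34.73
eef_pos: [441.2, -62.9, 131.6]
tcp_rot: [-1.571, 0.002, -0.174]
contact_force: [0.3, -0.7, 0.3]
opening: 0.531
turn [ 0.   0.  -0.1] shift now-frame cm [ -2.6 -10.8  23.2] shift target-frame cm [ -2.6 -10.8  23.2]
44.917737050969905
```

View pics/w20.png

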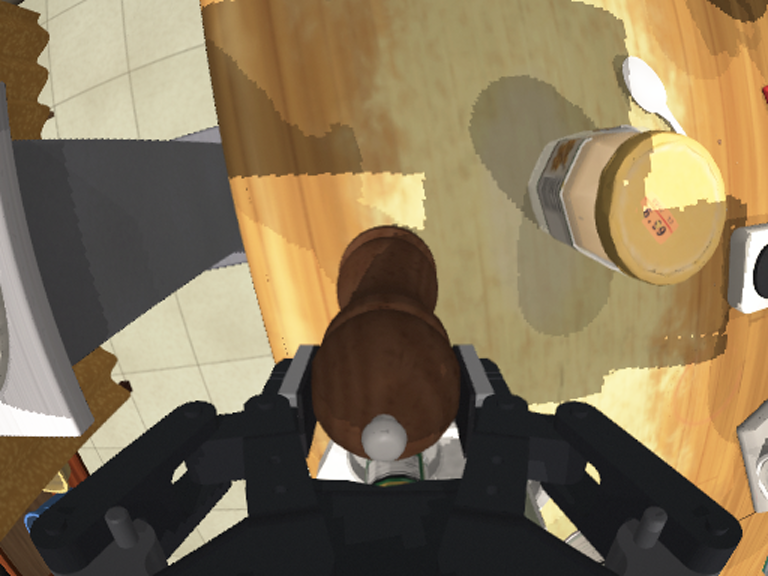

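```bash
python3 - <<'E'
from h import *
q=np.load('w20.npz');p=(q['R'],q['p']);X=onz('wrist',384/1.5,437/1.5,167,p);print(X,p[0].T@(X-p[1]))
E
python3 -m crank '[[0,0,0,0,0,0,-1],[0,0,0,0,-0.2,0,-1],[0,0,0,0,-0.5,0,-1],[0,0,0,0,-0.8,0,-1],[0,0,0,0,-1,0,-1],[0,0,0,0,-1,0,-1],[0,0,0,0,-1,0,-1],[0,0,0,0,-1,0.2,-1],[0,0,0,0,-0.8,0.4,-1],[0,0,0,-0.1,-0.6,0.7,-1]]' 70
python3 - <<'E'
from h import *
p=Rt();np.savez('w21.npz',R=p[0],p=p[1]);save('w21',cams.grab_frame('wrist'),1.5)
go(456.2,169.7,210,-10)
E
```

```text
[441.7 -61.4 167. ] [  0.2 -35.4   1.5]
clock: 35.62
eef_pos: [441.3, -49.9, 206.0]
tcp_rot: [-1.572, 0.005, -0.175]
contact_force: [-1.1, 0.4, -0.8]
opening: 0.528
turn [ 0.  -0.  -0.2] shift now-frame cm [-2.4 -0.3 21.8] shift target-frame cm [-2.4 -0.3 21.8]
```

View pics/w21.png

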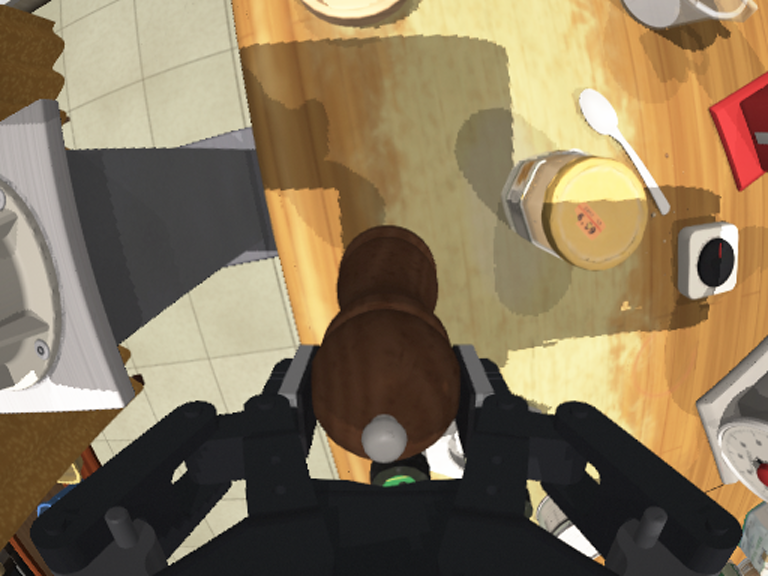

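```bash
python3 -m crank '[[0,0,0,-0.1,0,0.8,-1],[0,0,0,-0.1,0,1,-1],[0,0,0,-0.1,0,1.2,-1],[0,0,0,-0.2,0,1.4,-1],[0,0,0,-0.2,0,1.5,-1],[0,0,0,-0.2,0,1.5,-1],[0,0,0,-0.2,0,1.5,-1],[0,0,0,-0.2,0,1.5,-1],[0,0,0,-0.2,0,1.5,-1],[0,0,0,-0.2,0,1.5,-1]]' 70
python3 -c "
from h import *
go(456.2,169.7,210,-10)"
```

```text
clock: 36.5
eef_pos: [444.9, 97.9, 203.3]
tcp_rot: [-1.572, 0.01, -0.176]
contact_force: [0.3, -0.2, -2.1]
opening: 0.53
turn [ 0.1 -0.1 -0.6] shift now-frame cm [-0.1 -0.7  7.3] shift target-frame cm [-0.1 -0.7  7.3]
```

```bash
python3 -m crank '[[0,0,-0.1,0,0,1.3,-1],[0,0,-0.1,0,0,1.2,-1],[0,0,-0.1,0,0,1,-1],[0,0,-0.1,0,0,0.9,-1],[0,0,-0.1,0,0,0.7,-1],[0,0,-0.1,0,0,0.5,-1],[0,0,0,0,0,0.3,-1],[0,0,0,0,0,0.1,-1],[0,0,0,0,0,0,-1],[0,0,0,0,0,0,-1]]' 70
python3 - <<'E'
from h import *
p=Rt();np.savez('w22.npz',R=p[0],p=p[1]);save('w22',cams.grab_frame('wrist'),1.5);save('s22',cams.grab_frame('scene')[150:300,150:350],4)
go(456.2,169.7,140,-10)
E
```

```text
clock: 37.33
eef_pos: [452.2, 166.6, 199.5]
tcp_rot: [-1.575, 0.005, -0.171]
contact_force: [0.1, -0.7, -0.5]
opening: 0.533
turn [ 0.2  0.2 -0.3] shift now-frame cm [0.4 6.  0.4] shift target-frame cm [0.3 6.  0.4]
```

View pics/w22.png

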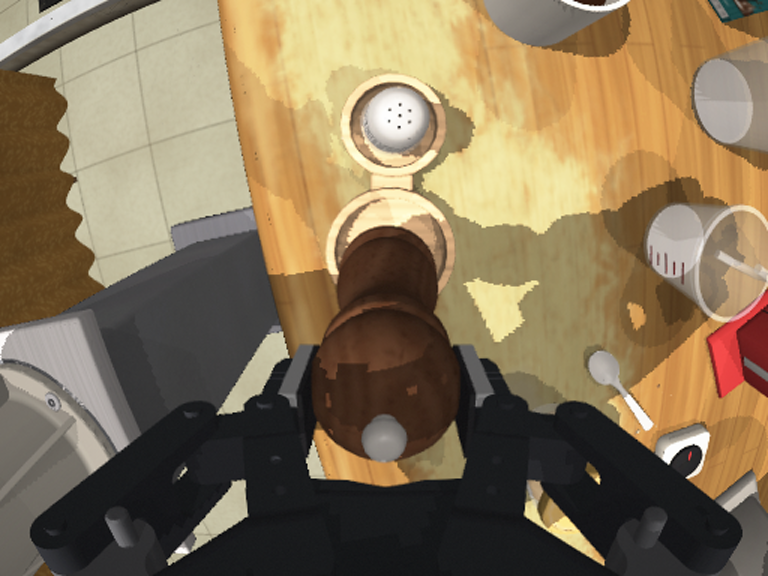

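View pics/s22.png

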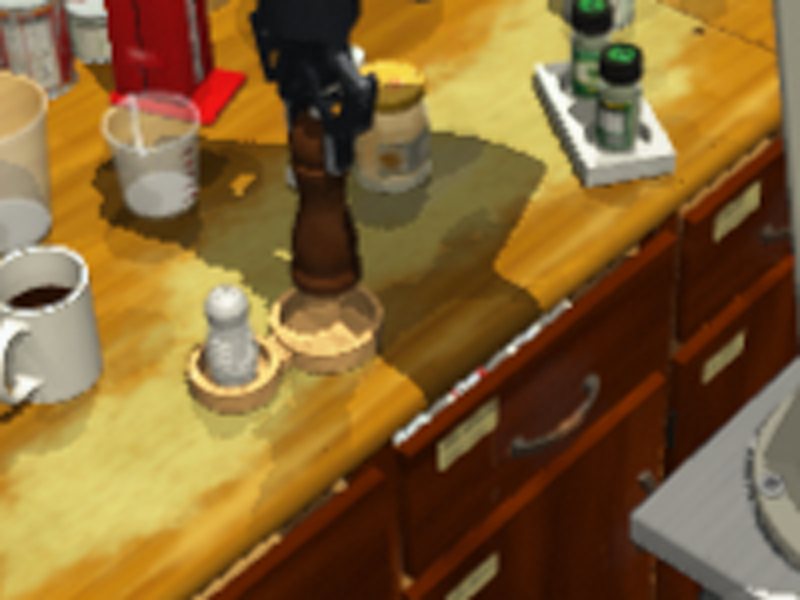

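```bash
python3 -m crank '[[0,0,0,0.1,0.2,0.1,-1],[0,0.1,0,0.1,0.4,0.1,-1],[0.1,0.1,0,0.1,0.5,0.1,-1],[0,0,0,0,0.6,0,-1],[0,0,0,0,0.6,0,-1],[0,0,0,0,0.6,0,-1],[0,0,0,0,0.5,0,-1],[0,0,0,0,0.2,0,-1],[0,0,0,0,0,0,-1],[0,0,0,0,0,0,-1]]' 70
python3 -c "
from h import *
go(456.2,169.7,140,-10)"
```

```text
clock: 38.27
eef_pos: [455.2, 167.7, 158.5]
tcp_rot: [-1.574, 0.007, -0.177]
contact_force: [-0.5, 0.4, -1.8]
opening: 0.529
turn [ 0.2 -0.1 -0.4] shift now-frame cm [0.1 1.9 0.2] shift target-frame cm [0.1 1.9 0.2]
```

```bash
python3 -m crank '[[0.1,0,-0.2,0.1,0.1,0.1,-1],[0.1,0,-0.2,0,0.2,0.1,-1],[0,0,0,0,0.3,0,-1],[0,0,0,0,0.3,0,-1],[0,0,0,0,0.3,0,-1],[0,0,0,0,0.2,0,-1],[0,0,0,0,0.1,0,-1],[0,0,0,0,0.1,0,-1],[0,0,0,0,0,0,-1],[0,0,0,0,0,0,-1]]' 70
python3 -c "
from h import *
go(456.2,169.7,139.6,-10)"
```

```text
clock: 39.1
eef_pos: [457.3, 170.0, 141.6]
tcp_rot: [-1.569, -0.002, -0.176]
contact_force: [-0.6, -0.7, -2.3]
opening: 0.529
turn [-0.1 -0.1  0.1] shift now-frame cm [-0.1  0.2 -0.1] shift target-frame cm [-0.1  0.2 -0.1]
```

```bash
python3 -m crank '[[0,0,0,0,0.1,0,-1],[0,0,0,0,0.1,0,-1],[0,0,0,0,0.1,0,-1],[0,0,0,0,0.1,0,-1],[0,0,0,0,0,0,-1],[0,0,0,0,0,0,-1],[0,0,0,0,0,0,-1],[0,0,0,0,0,0,-1],[0,0,0,0,0,0,-1],[0,0,0,0,0,0,-1]]' 70
python3 -c "
from h import *
go(456.2,169.7,139.6,-10)"
```

```text
clock: 39.93
eef_pos: [458.6, 170.7, 139.9]
tcp_rot: [-1.567, -0.005, -0.177]
contact_force: [0.7, -0.1, -0.8]
opening: 0.529
turn [-0.2 -0.1  0.3] shift now-frame cm [-0.2  0.  -0.1] shift target-frame cm [-0.2  0.  -0.1]
```

```bash
python3 -m crank '[[-0.1,0,0.2,-0.1,0.1,-0.1,-1],[0,0,0,0,0.1,0,-1],[0,0,0,0,0.1,0,-1],[0,0,0,0,0,0,-1],[0,0,0,0,0,0,-1],[0,0,0,0,0,0,-1],[0,0,0,0,0,0,-1],[0,0,0,0,0,0,-1],[0,0,0,0,0,0,-1],[0,0,0,0,0,0,-1]]' 70
python3 -c "
from h import *
go(456.2,169.7,139.6,-10)"
```

```text
clock: 40.77
eef_pos: [459.6, 171.2, 139.7]
tcp_rot: [-1.566, -0.004, -0.178]
contact_force: [-0.0, 0.5, 0.1]
opening: 0.532
turn [-0.3 -0.2  0.2] shift now-frame cm [-0.3  0.  -0.2] shift target-frame cm [-0.3  0.  -0.2]
```

```bash
python3 -m crank '[[-0.1,0,0.1,-0.2,0.1,-0.1,-1],[0,0,0,0,0.15,0,-1],[0,0,0,0,0.15,0,-1],[0,0,0,0,0.1,0,-1],[0,0,0,0,0,0,-1],[0,0,0,0,0,0,-1],[0,0,0,0,0,0,-1],[0,0,0,0,0,0,-1],[0,0,0,0,0,0,-1],[0,0,0,0,0,0,-1]]' 70
python3 - <<'E'
from h import *
go(456.2,169.7,139.6,-10);save('s23',cams.grab_frame('scene')[150:300,150:350],4)
E
```

```text
clock: 41.6
eef_pos: [460.0, 172.1, 139.7]
tcp_rot: [-1.564, -0.007, -0.178]
contact_force: [-0.6, 0.5, 2.4]
opening: 0.528
turn [-0.4 -0.2  0.4] shift now-frame cm [-0.3  0.  -0.3] shift target-frame cm [-0.3  0.  -0.3]
```

View pics/s23.png

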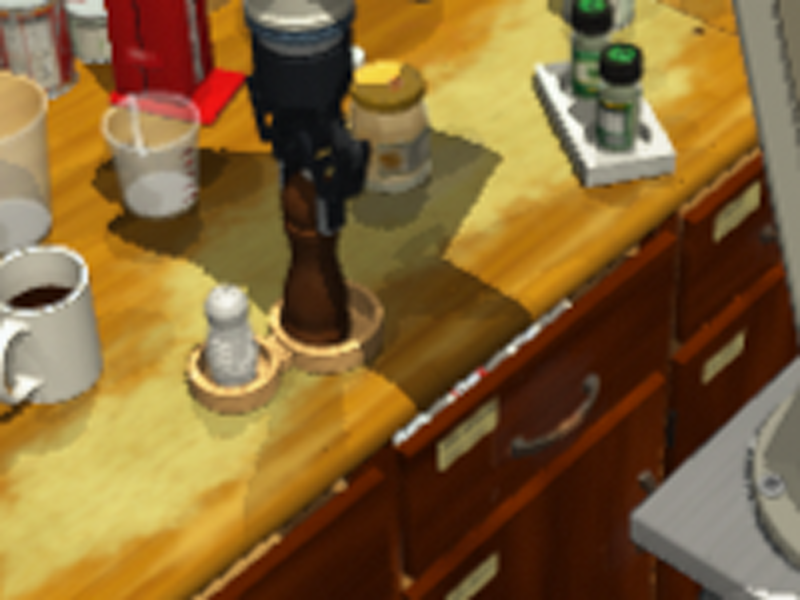

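```bash
python3 - <<'E'
from h import *
f=lambda P:(proj('scene',P)-[150,150])*4
for P in [(460,172,8),(460,172,139),(456.2,169.7,25),(456.2,169.7,8),(460,172,40)]: print(P,f(P))
p=Rt();np.savez('w24.npz',R=p[0],p=p[1]);save('w24',cams.grab_frame('wrist'),1.5)
save('s24',cams.grab_frame('scene')[180:245,205:265],10)
E
```

```text
(460, 172, 8) [321.8 327.6]
(460, 172, 139) [312.3 204.9]
(456.2, 169.7, 25) [325.9 313. ]
(456.2, 169.7, 8) [327.  328.2]
(460, 172, 40) [319.6 298.8]
```

View pics/w24.png

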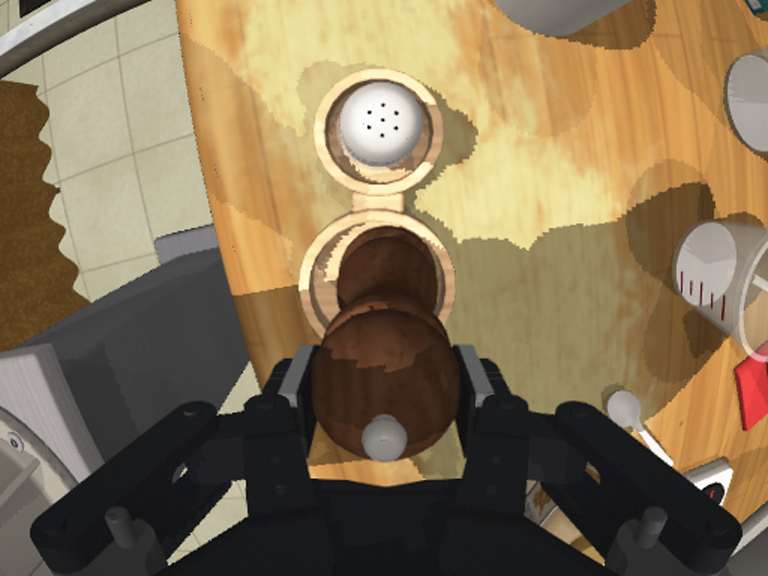

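View pics/s24.png

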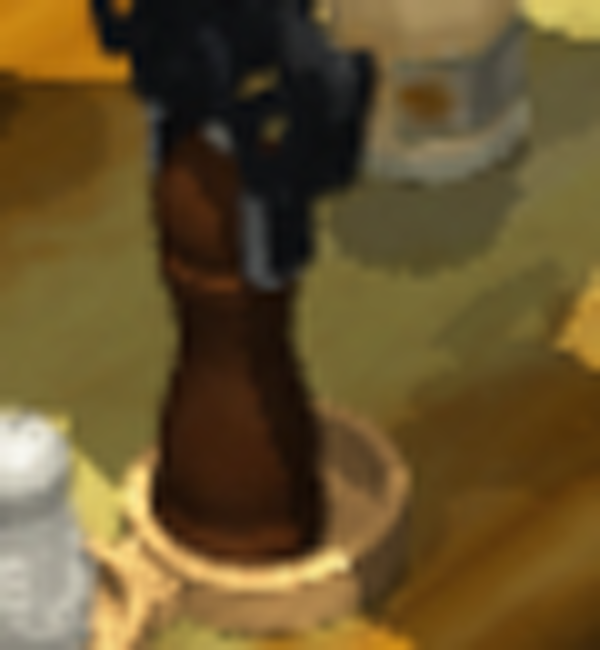

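```bash
python3 -m crank '[[-0.2,0,0.2,0,-0.3,0,-1],[-0.2,0,0.2,-0.2,-0.3,-0.1,-1],[0,0,0,-0.2,0,-0.2,-1],[0,0,0,-0.2,0,-0.2,-1],[0,0,0,-0.1,0,-0.1,-1],[0,0,0,0,0,0,-1],[0,0,0,0,0,0,-1],[0,0,0,0,0,0,-1],[0,0,0,0,0,0,-1],[0,0,0,0,0,0,-1]]' 70
python3 - <<'E'
from h import *
go(455,168,139.7,-10)
p=Rt();np.savez('w25.npz',R=p[0],p=p[1]);save('w25',cams.grab_frame('wrist')[20:270,140:400],3)
E
```

```text
clock: 42.58
eef_pos: [450.2, 166.3, 145.5]
tcp_rot: [-1.573, 0.002, -0.178]
contact_force: [-0.1, 0.6, -1.8]
opening: 0.53
turn [ 0.1 -0.2 -0.1] shift now-frame cm [0.4 0.6 0.2] shift target-frame cm [0.4 0.6 0.2]
```

View pics/w25.png

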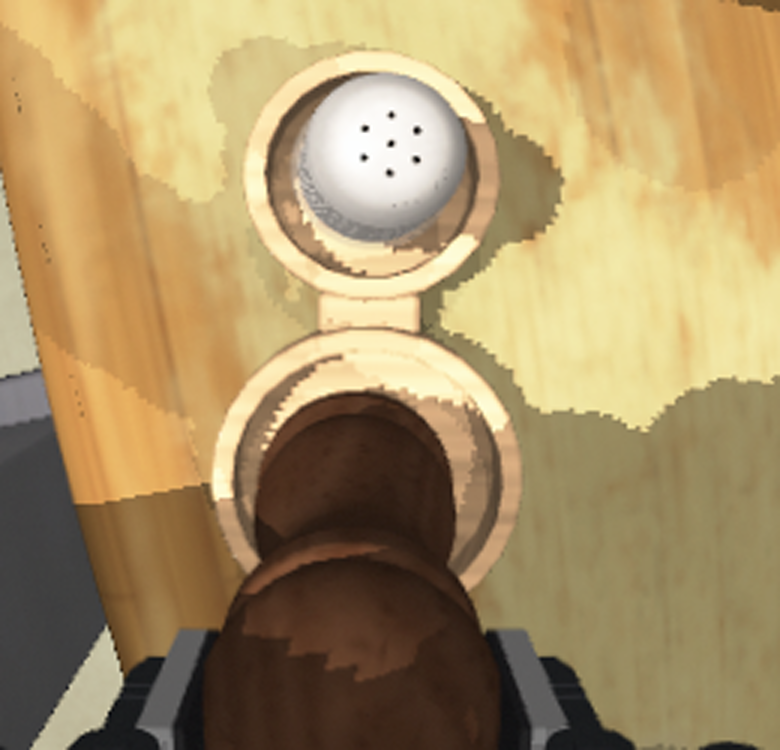

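```bash
python3 -m crank '[[0,0,0,0.2,0,0.1,-1],[0,0,0,0.1,0.1,0,-1],[0,0,0,0,0.15,0,-1],[0,0,0,0,0.15,0,-1],[0,0,0,0,0.1,0,-1],[0,0,0,0,0.1,0,-1],[0,0,0,0,0.1,0,-1],[0,0,0,0,0.1,0,-1],[0,0,0,0,0,0,-1],[0,0,0,0,0,0,-1]]' 70
python3 - <<'E'
from h import *
go(455,168,139.7,-10)
E
```

```text
clock: 43.47
eef_pos: [455.0, 167.8, 140.1]
tcp_rot: [-1.571, 0.001, -0.179]
contact_force: [0.2, 0.1, 0.0]
opening: 0.53
turn [-0.  -0.2 -0. ] shift now-frame cm [-0.  0.  0.] shift target-frame cm [-0.  0.  0.]
```

```bash
python3 -m crank '[[0,0,0,0,0.1,0,-1],[0,0,0,0,0.1,0,-1],[0,0,0,0,0,0,-1],[0,0,0,0,0,0,-1],[0,0,0,0,0,0,-1],[0,0,0,0,0,0,-1],[0,0,0,0,0,0,-1],[0,0,0,0,0,0,-1],[0,0,0,0,0,0,-1],[0,0,0,0,0,0,-1]]' 70
python3 - <<'E'
from h import *
go(455,168,139.7,-10)
save('w26',cams.grab_frame('wrist')[20:270,140:400],2);save('s26',cams.grab_frame('scene')[180:245,205:265],8)
E
```

```text
clock: 44.3
eef_pos: [456.1, 168.5, 139.6]
tcp_rot: [-1.569, -0.001, -0.179]
contact_force: [-0.9, -0.8, 2.6]
opening: 0.531
turn [-0.1 -0.2  0. ] shift now-frame cm [-0.1 -0.  -0.1] shift target-frame cm [-0.1 -0.  -0.1]
```

View pics/w26.png

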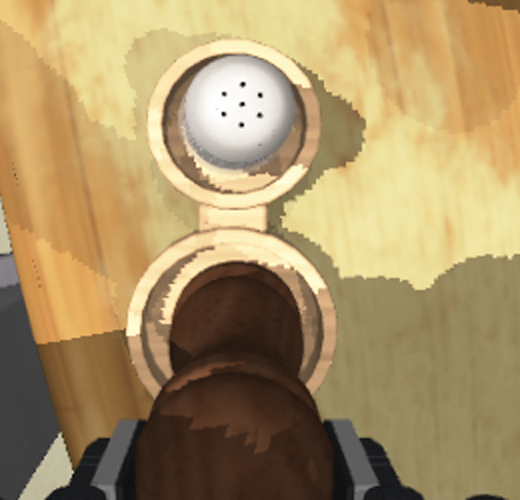

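View pics/s26.png

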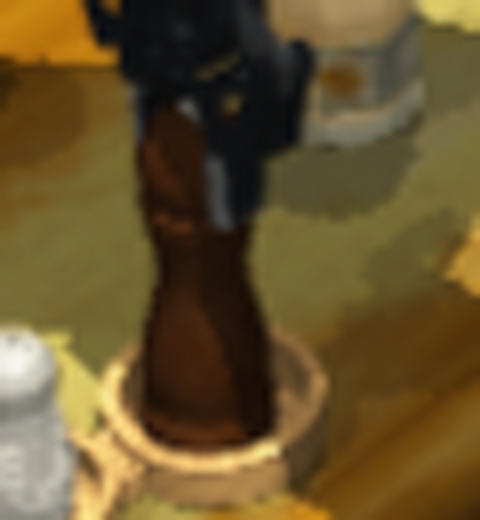

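```bash
python3 -m crank '[[0,0,0,0,0,0,0.3],[0,0,0,0,0,0,0.3],[0,0,0,0,0,0,0.9],[0,0,0,0,0,0,1],[0,0,0,0,0,0,1],[0,0,0,0,-1,0,1],[0,0,0,0,-2,0,1],[0,0,0,0,-3,0,1],[0,0,0,0,-3,0,1],[0,0,0,0,-3,0,1]]'
python3 - <<'E'
from h import *
p=Rt();np.savez('w27.npz',R=p[0],p=p[1]);save('w27',cams.grab_frame('wrist'),1.5);save('s27',cams.grab_frame('scene')[150:300,130:360],3.4)
E
```

```text
clock: 45.23
eef_pos: [451.7, 166.6, 259.3]
tcp_rot: [-1.576, 0.011, -0.179]
contact_force: [0.3, 0.4, -0.6]
opening: 1.002
```

View pics/w27.png

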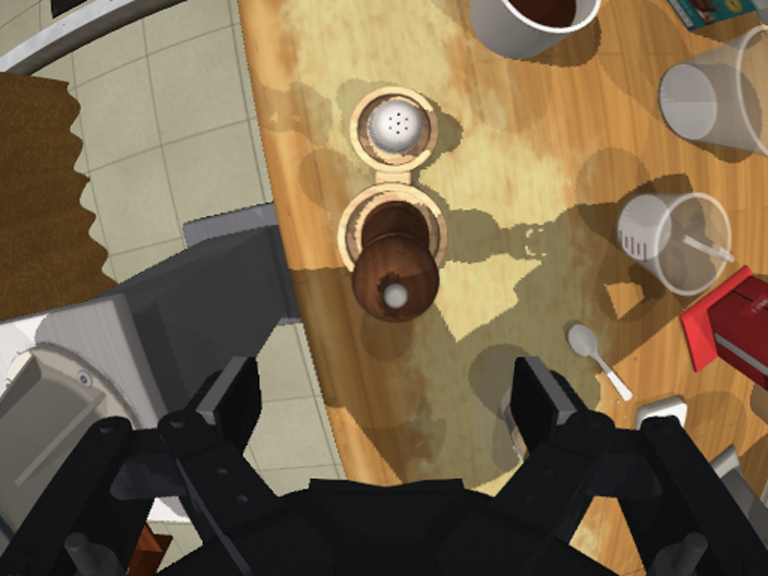

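View pics/s27.png

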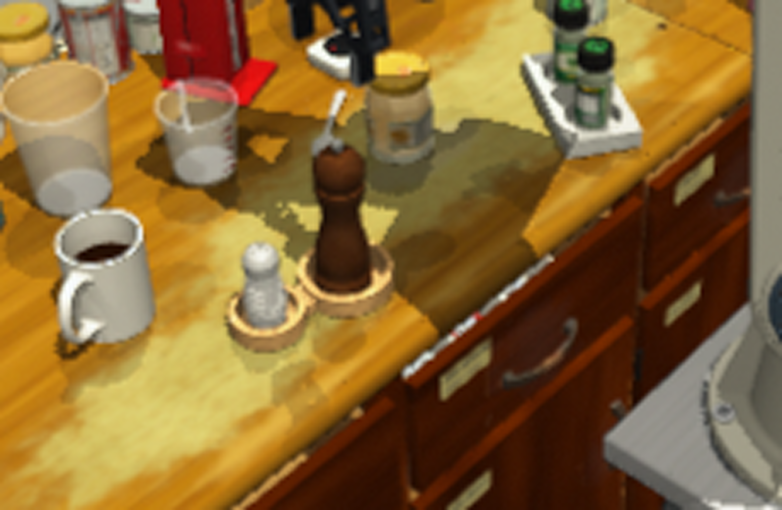

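```bash
python3 - <<'E'
from h import *
q=np.load('w27.npz');p=(q['R'],q['p'])
A=[onz('wrist',396/1.5,295/1.5,175,p),onz('wrist',398/1.5,121/1.5,97,p),onz('wrist',392/1.5,234/1.5,25,p),onz('wrist',394/1.5,130/1.5,25,p)]
for n,a in zip(['knob','salt','wide','narrow'],A): print(n,a)
T=cams.grab_frame('top'); save('t27',T[150:250,80:360],2.8)
# tri of knob with scene: crop (337,146)/3.4+offset
print(tri(ray('wrist',396/1.5,295/1.5,p),ray('scene',130+337/3.4,150+143/3.4)))
E
python3 -m crank '[[0,0,0,0,-1,0,1],[0,0,0,0,-1,0,1],[0,0,0,0,-0.5,0,1],[0,0,0,0,0,0,1],[0,0,0,0,0,0,1],[0,0,0,0,0,0,1],[0,0,0,0,0,0,1],[0,0,0,0,0,0,1],[0,0,0,0,0,0,1],[0,0,0,0,0,0,1]]'
```

```text
knob [457.  167.9 175. ]
salt [475.3 258.7  97. ]
wide [456.3 173.   25. ]
narrow [473.1 257.3  25. ]
(array([456.9, 167.7, 174.5]), [np.float64(0.09913564715367698), np.float64(0.09913564715358625)])
clock: 46.22
eef_pos: [451.3, 166.4, 284.3]
tcp_rot: [-1.577, 0.012, -0.179]
contact_force: [1.0, -0.4, 0.6]
opening: 1.001
```

View pics/t27.png

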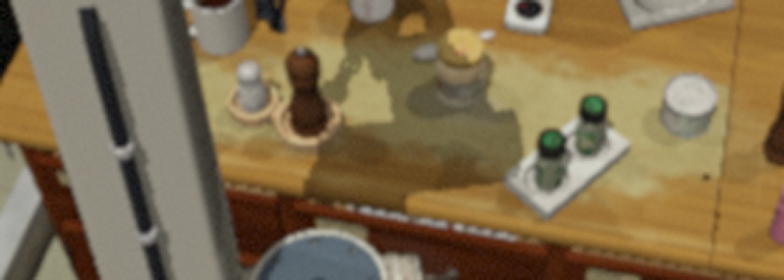

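All four stand upright in their wells; the tin, honey jar and mug have not moved. Handing in.

```bash
python3 -c "
from rig import order
print(order.sign_off())"
```

```text
the job is handed in; nothing more can be done
None
```

All four seasonings are in their stands, upright and released, and the job was handed in at about 46 s of the 128 s allowed. `sign_off` gave no verdict, so these figures are my own camera measurements.

| Item | Well | Measured offset from the well axis |
|---|---|---|
| Salt shaker | narrow cup | about 2–3 mm at its top |
| Pepper mill | wide cup | about 2 mm at the knob, or 5 mm against a rougher reading of the rim |
| Spice jar (right-hand one) | block well | about 2–3 mm |
| Spice jar (left-hand one) | block well | about 2 mm |

- **Setting down:** each item was lowered until the vertical force rose by 3–5 N, at the tool height expected for a well floor at 8 mm, and only then released.
- **Pepper mill:** I used the nearest of the three look-alikes, about 446 mm from the base. I set it down once slightly off-centre because the arm had drifted 4 mm, lifted it a few millimetres while still held, re-centred it and set it down again. The knob then measured 174.5 mm high, against the 178 mm expected; I put that down to sighting the side of the knob rather than its top.
- **Other things:** the tin, honey jar and mug look untouched in the last pictures, though I did not measure how far they might have moved. I kept clear of the pink look-alike and the other mills.
- **Measurements that disagreed:** two-view heights of the well rims came out between about 8 and 26 mm, against the stated 25 mm. I relied on their horizontal positions, which matched the given sizes and spacings to within about 1–3 mm.

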